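# Fetch the garlic from the drawer behind the jars

### The job

I need the garlic from the little wooden drawer unit, but the jam jar and the spice jar stand in front of its drawer: first stand both of them upright on the chopping board, with the drawer still shut, then pull the drawer open, take out the garlic and set it base down in the middle of the white saucer. Leave the lemon in the drawer, push the drawer fully shut again and put each jar back upright exactly where it stood before. Do not upset or shift the blue beaker.

Things in the scene. Friction and masses are not known exactly. Their poses are not given: they have to be found in the camera images.
- jam_jar: jam jar that stands in front of the drawer: clear round glass jar of red jam with a whitish-grey lid, 58 mm in diameter (lid included), 85 mm tall, 0.3 to 0.48 kg. Origin at the centre of its underside, z up. It may stand before either half of the drawer.
- spice_jar: spice jar that stands in front of the drawer: clear glass jar with a mustard-yellow cap and a dark blue label, 44 x 44 mm in section with rounded corners (cap 43 mm in diameter, from 76 mm up), 96 mm tall, 0.08 to 0.15 kg; at yaw 0 its flats face x and y. Origin at the centre of its underside, z up. It may stand before either half of the drawer.
- garlic: bulb of garlic, whitish pink, 60 x 57 mm wide (widest about 25 mm above its base, drawn to a stem above), 58 mm tall, 0.04 kg. It stands upright in one of the two compartments of the drawer. Origin at the centre of its underside, z up.
- lemon: yellow lemon, 78 x 55 x 56 mm, lying in the other compartment of the drawer; it may roll a little there and is to stay there. Origin at the centre of the side that lies underneath at the start; x along its length.
- drawer (a joint): how far the drawer is pulled out, in m: 0 fully shut (start), 0.125 at the stop. It slides level towards the unit's front against about 1.5 N of friction and stays where it is left. Out by 0.11 the whole garlic lies clear in front of the unit.
- drawer_handle (a point): middle of the drawer's dark steel bar handle; it moves with the drawer. Its x axis points level from the handle into the unit (the drawer opens along -x), y along the bar, z up; the unit is turned up to 7 degrees. The bar is 110 mm long and 11 mm thick, level, 84 mm above the worktop, its axis 35 mm in front of the drawer's front panel.
- larder: the drawer unit, pale wood; the contents show between thin steel rods in its top: 260 mm wide (y), 170 mm deep (x), 100 mm high; origin at the centre of its underside, x from its front to its back. The drawer's front panel, 12 mm thick, is 10 to 96 mm high. Two compartments side by side, 112 x 148 mm, floor 18 mm above the worktop, side walls 30 mm and divider 26 mm high.
- board: chopping board of brown wood lying fixed on the worktop, 190 mm (x) by 140 mm (y), 15 mm thick; origin at the centre of its underside. It lies either left or right of the drawer unit.
- saucer: round white saucer, 130 mm in diameter, fixed on the worktop; its flat middle, 80 mm across and 5 mm thick, is surrounded by a low rim 16 mm high. Origin at the centre of its underside. It lies on the other side of the drawer unit from the board.
- beaker: light-blue plastic beaker, 81 mm in diameter, 112 mm tall, 0.035 kg, standing loose beside the drawer unit; a bystander. Origin at the centre of its underside.
Things that resemble listed ones, but are neither listed nor needed, are in the scene too. Leave any purple or turquoise look-alike of the garlic alone.

How it is judged:
By the outcome, as a careful person would: the job done as asked, in the order asked, and still so for the second after the job is handed in, with the robot touching nothing.
It also fails if it takes over 136 s, if anything falls off the work surface, if the arm or the gripper's body presses on something with over 40 N, if the wrist force passes 120 N, or if a joint passes its speed limit or range.

### The arm

A 6-joint arm with a two-finger parallel gripper is mounted at the origin on a cart in front of the work surface, level with it; the furniture and walls round the work are solid. World frame = base frame: x ahead of the robot, y to its left, z up, the work surface at z = 0. Lengths are in m, angles in rad, forces in N, time in s.
With the tool pointing down it reaches from about 0.375 to 0.9 m from the base axis. Payload 3.1 kg.
Tool frame: the origin (TCP) lies at the very end of the fingers, on their centre line; the grasp point (between the pads) lies 19 mm behind it; z points along the fingers, y is the line along which they close (so a half turn about z gives the same grasp; the last joint's range is limited). The gripper opens to 87 mm and grips with 3 to 60 N. Pads are 19 mm wide; open, the fingers measure 117 mm over their backs; the gripper's body (75 mm by 190 mm) begins 51 mm behind the grasp point.
Start: joints at [-1.444, 0.527, 1.433, -0, 1.181, -0.178], TCP at [0.188, -0.596, 0.187] pointing down, gripper open.
Joint ranges: [-3.08, 3.08], [-0.75, 2.2], [0.22, 2.44], [-1.43, 4.57], [0, 2.65], [-2.85, 2.85]. Speed limits (rad/s): [2.79, 2.79, 3.14, 3.14, 3.14, 3.14].

### API

Orientations are given as a unit quaternion [x, y, z, w].
In Python, from rig import robot gives the robot as it stands. The module is installed in compiled form; this text tells all that it offers.
- The arm moves only by the tool play_rows, never from a script. Its argument "steps" is one flat list of numbers, 5 for each row, row after row: the opening, from -1 (shut) to 1 (fully open), then the shift along the tool's x, y, z as a fraction of full scale, then the turn about the tool's z as a fraction of full scale. In form: [claw, tx, ty, tz, twist, claw, tx, ty, tz, twist, ...]. A call has exactly 10 rows; each row shifts and turns the commanded pose from where the row before left it, along the tool's axes as they then stand; what a row does not reach is not made up. Full scale, the value 1, is 0.03 m for a shift and 0.1 rad for a turn. A row lasts 1/10 s, in which the tool goes at most 50 mm and 8.59 degrees, less where a joint would pass 70% of its speed; a pose out of reach is approached as far as the arm can. A call with a number of a shift or a turn outside -1 to 1 is refused whole. A call with a gripper value outside its range is refused whole. The fingers move at their own pace and stop on an object; "grip_force" is the grip in N (left out, the last holds). Time passes only in rows, so rows that do not move let the fingers close, or fill a call up. It gives the time, the measured TCP pose, the force, the opening and the grip force at its end, in the units of the state.
- robot.get_obs(): the state, without advancing time (a new reading comes with each control period).
- robot.camera(name): name is "scene" or "side" or "wrist"; returns a dict with "image" (420x560x3 uint8, red, green, blue), "mtx" (3x3 intrinsics, pixels), "rvec" (rotation vector, rad) and "tvec" (3), from world to camera coordinates, as OpenCV has them. Camera axes: x right, y down, z forward; pixel columns grow to the right and rows downward; lengths in m; the calibration is good to about 2 mm. A picture is of the moment at which its call begins. There is no depth.
- robot.hand_in(): hands the job in; it is judged then, once.
The state is a dict: "time": time; "q": joint angles; "joint_velocities": joint speeds; "joint_torque": joint torques, N m; "position": TCP position; "tool_rot": TCP orientation; "ft_force": force on the tool from outside, world axes, zero at the start; "moment": the same for the moment, N m; "grip_width": finger opening in m; "grip_force": force on a finger pad.
Only numpy, scipy, OpenCV 4.12 (cv2) and the standard library are available. Lean on these libraries where they do the work, as an engineer would, in place of code of your own. Each camera call takes 0.05 s, during which the arm holds its last target. There are 200 camera calls.

## Working session

There is one attempt and no reset: what is moved stays moved. The work goes in short steps, Python scripts to look and compute and a tool call to move; the robot and the scene stay as the last step left them, time stands still between calls to the robot, and variables do not carry over. Pictures are saved under pics/ and viewed, at most 14 in all, crops included, and the job is handed in when it is done.

Besides the shell and the picture viewer there is one more tool, called after "Request:" by a JSON object that holds its "fn" and its "kwargs". play_rows: Moves the arm, as the interface text tells. Shift numbers are shares of 0.03 m and turn numbers shares of 0.1 rad, none past 1 either way. Its arguments: {"type":"object","properties":{"steps":{"type":"array"},"grip_force":{"type":"number"}},"required":["steps"]}

```bash
mkdir -p pics; cat > h.py <<'E'
import numpy as np, cv2
from rig import robot
from scipy.spatial.transform import Rotation as R
def cam(n,save=None):
    c=robot.camera(n)
    if save: cv2.imwrite('pics/'+save,c['image'][:,:,::-1])
    return c
def ray(c,u,v):
    Rm=cv2.Rodrigues(np.array(c['rvec'],float))[0]; t=np.array(c['tvec'],float).ravel()
    return -Rm.T@t, Rm.T@np.linalg.inv(c['mtx'])@np.array([u,v,1.])
def onz(c,u,v,z):
    o,d=ray(c,u,v); return (o+d*(z-o[2])/d[2]).round(4)
def proj(c,p): return cv2.projectPoints(np.array(p,float).reshape(-1,3),np.array(c['rvec'],float),np.array(c['tvec'],float),np.array(c['mtx'],float),None)[0].reshape(-1,2).round(1)
E
python3 - <<'E'
from h import *
import pickle
d={}
for n in ['scene','side','wrist']:
    d[n]=cam(n,n+'0.png'); print(n,ray(d[n],280,210))
pickle.dump(d,open('c0.pkl','wb'))
o=robot.get_obs(); print(o); print(R.from_quat(o['tool_rot']).as_matrix().round(3))
E
```

```text
scene (array([ 0.23618251, -0.97818222,  0.56696842]), array([ 0.28317958,  0.8517074 , -0.44112873]))
side (array([0.05801953, 0.23091823, 1.06139025]), array([ 0.44050614, -0.23305823, -0.86706155]))
wrist (array([ 0.25849668, -0.57278167,  0.38359444]), array([-0.24051269, -0.08672679, -0.96704376]))
{'time': 0.15, 'q': array([-1.44448018e+00,  5.28237316e-01,  1.43357856e+00, -1.30875350e-05,
        1.18138387e+00, -1.78491594e-01]), 'joint_velocities': array([ 4.68293753e-04, -1.49936900e-03, -3.13688474e-03, -8.62324164e-05,
       -1.26614896e-03, -8.01420328e-04]), 'joint_torque': array([ 5.97742273e-04, -4.40429163e+01, -1.76842618e+01,  6.34275936e-02,
        5.53028192e-02, -8.62926004e-05]), 'position': array([ 0.18752129, -0.59557935,  0.18601524]), 'tool_rot': array([ 9.88408294e-01,  1.51816989e-01,  1.49104818e-05, -8.03429228e-04]), 'ft_force': array([-0.71397036, -0.35886782,  0.18384002]), 'moment': array([ 0.00518433,  0.03958606, -0.01841603]), 'grip_force': 0.0, 'grip_width': 0.08682927028153248}
[[ 0.954  0.3   -0.   ]
 [ 0.3   -0.954  0.002]
 [ 0.    -0.002 -1.   ]]
```

View pics/scene0.png

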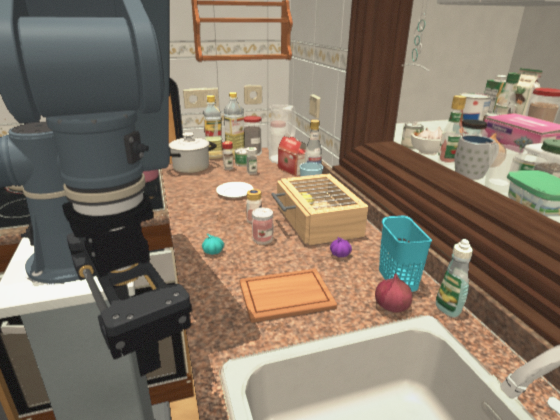

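View pics/side0.png

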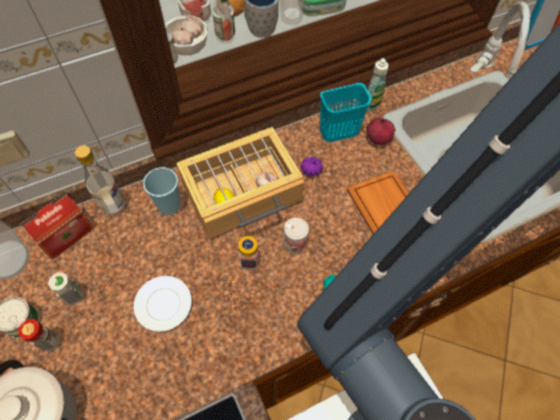

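The scene view shows the board at about (287,293), the jam jar at (262,227), the spice jar at (253,205) and the saucer at (235,190). The side view shows the unit at (240,180), the lemon at (223,197) on the left and the garlic at (265,180) on the right. The jam jar is at (296,234), the spice jar at (248,250), the beaker at (163,190) and the saucer at (162,303).

```bash
python3 - <<'E'
import cv2
a=cv2.imread('pics/side0.png'); cv2.imwrite('pics/s0c.png',cv2.resize(a[130:330,130:330],None,fx=3,fy=3,interpolation=cv2.INTER_CUBIC))
a=cv2.imread('pics/scene0.png'); cv2.imwrite('pics/e0c.png',cv2.resize(a[165:325,200:380],None,fx=3.7,fy=3.7,interpolation=cv2.INTER_CUBIC))
E
```

```text
(no output)
```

View pics/s0c.png

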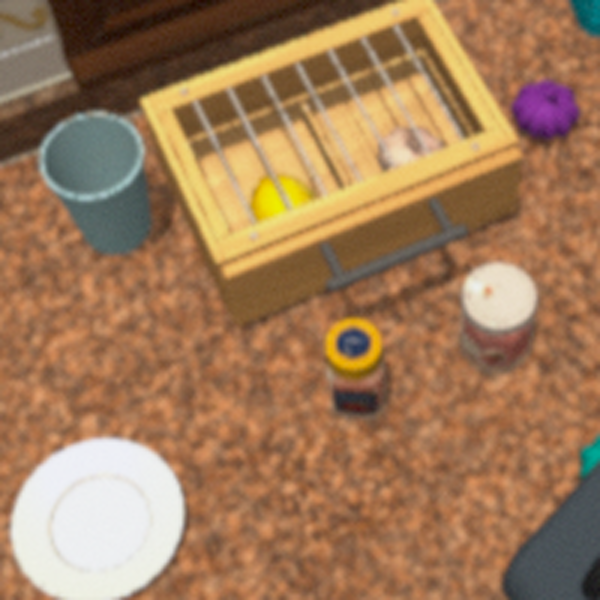

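View pics/e0c.png

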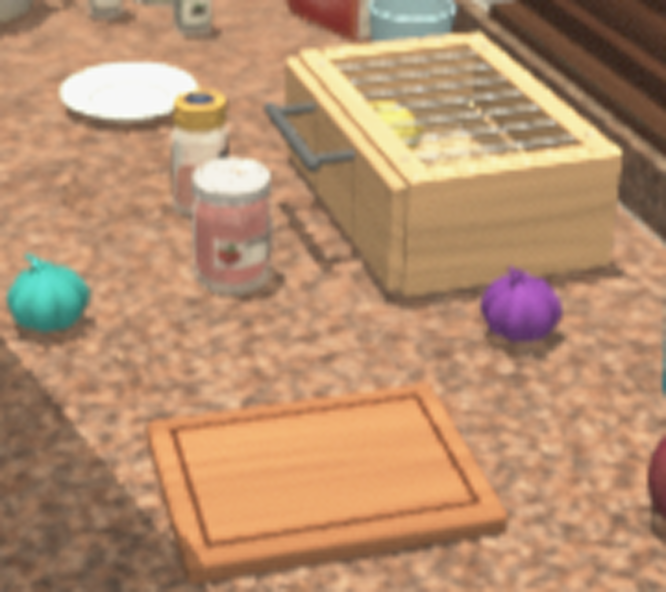

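The crops show the handle bar from (333,283) to (465,233) in the side crop. The jam lid is at (499,297), the spice cap at (354,342), the garlic at (408,150) and the saucer middle at (100,522). In the scene crop the board's corners are (150,428), (425,385), (505,517) and (192,572).

```bash
python3 - <<'E'
from h import *
import pickle
d=pickle.load(open('c0.pkl','rb')); s=d['side'];e=d['scene']
S=lambda x,y,z:onz(s,130+x/3,130+y/3,z)[:2]
E=lambda x,y,z:onz(e,200+x/3.7,165+y/3.7,z)[:2]
print('jam',S(499,297,.085),E(232,180,.085))
print('jam lr',S(462,297,.085),S(537,297,.085))
print('spice',S(354,343,.096),E(201,102,.096), E(194,208,0))
print('spice cap lr',S(327,345,.096),S(382,345,.096))
a,b=S(333,283,.084),S(465,233,.084);print('handle',a,b,(a+b)/2,np.linalg.norm(a-b),np.degrees(np.arctan2(*(a-b)[::1])))
a,b=E(270,112,.084),E(315,160,.084);print('handleE',a,b,(a+b)/2)
for p in [(222,268),(520,153),(433,0),(145,102)]: print('unit',S(*p,.1))
for p in [(408,652),(622,155)]: pass
for p in [(405,187),(620,157),(480,35)]: print('unitE',E(*p,.1))
print('saucer',S(98,520,.016),S(100,522,.005),E(131,93,.016))
print('garlic',S(408,150,.045)); print('beaker',S(93,156,.112))
for p in [(150,428),(425,385),(505,517),(192,572)]: print('board',E(*p,.015))
print('purple',E(521,310,.02),'turq',E(48,300,.02))
E
```

```text
jam [ 0.4928 -0.043 ] [ 0.494  -0.0557]
jam lr [ 0.5051 -0.0176] [ 0.4802 -0.0691]
spice [0.5005 0.0745] [0.502  0.0628] [0.4956 0.0664]
spice cap lr [0.5077 0.0932] [0.49   0.0565]
handle [0.5595 0.066 ] [ 0.5551 -0.0452] [0.5573 0.0104] 0.11128701631367424 2.2659171353123657
handleE [0.5568 0.0545] [ 0.5633 -0.0392] [0.56005 0.00765]
unit [0.5997 0.1393]
unit [ 0.5938 -0.1131]
unit [ 0.7634 -0.1186]
unit [0.7699 0.1382]
unitE [ 0.5991 -0.1289]
unitE [ 0.7682 -0.1282]
unitE [0.7726 0.1275]
saucer [0.4866 0.2955] [0.489  0.2954] [0.4893 0.2784]
garlic [ 0.6681 -0.0491]
beaker [0.73  0.194]
board [ 0.3894 -0.2377]
board [ 0.5715 -0.2435]
board [ 0.5649 -0.3788]
board [ 0.3821 -0.3713]
purple [ 0.6686 -0.1843] turq [ 0.3526 -0.0765]
```

```bash
cat >> h.py <<'E'
def blobs(c,lo,hi,box=None,mn=15):
    h=cv2.cvtColor(c['image'],cv2.COLOR_RGB2HSV); m=cv2.inRange(h,np.array(lo),np.array(hi))
    if box: k=np.zeros_like(m); x0,y0,x1,y1=box; k[y0:y1,x0:x1]=1; m=m*k
    n,l,st,ce=cv2.connectedComponentsWithStats(m)
    return [(st[i].tolist(),ce[i].round(1).tolist()) for i in range(1,n) if st[i][4]>=mn]
def tri(c1,p1,c2,p2):
    o1,d1=ray(c1,*p1);o2,d2=ray(c2,*p2)
    t=np.linalg.lstsq(np.c_[d1,-d2],o2-o1,rcond=None)[0]
    a=o1+t[0]*d1;b=o2+t[1]*d2; return ((a+b)/2).round(4),np.linalg.norm(a-b).round(4)
E
python3 - <<'E'
from h import *
import pickle
d=pickle.load(open('c0.pkl','rb')); s=d['side'];e=d['scene']
pr=lambda n,*a:print(n,blobs(*a))
pr('pur s',s,(135,90,30),(160,255,255),(290,140,340,190)); pr('pur e',e,(135,90,30),(160,255,255),(320,230,360,265))
pr('yel s',s,(20,150,100),(32,255,255),(190,170,280,270)); pr('yel e',e,(18,150,100),(32,255,255),(240,180,320,215))
pr('blue s',s,(105,90,10),(130,255,120),(235,230,265,260)); pr('blue e',e,(105,60,10),(130,255,140),(240,180,270,200))
pr('sauc s',s,(0,0,190),(180,40,255),(125,270,200,335)); pr('sauc e',e,(0,0,200),(180,40,255),(205,175,260,205))
pr('jam s',s,(0,0,150),(180,60,255),(275,210,315,260)); pr('jam e',e,(0,0,150),(180,60,255),(245,200,280,245))
print(s['mtx'],e['mtx'])
print(tri(s,(248,244),e,(254.3,192.5)),tri(s,(296.3,229),e,(262.7,213.6)))
E
```

```text
pur s [([301, 157, 22, 19, 313], [311.5, 166.1])]
pur e [([330, 238, 21, 19, 296], [340.3, 247.4])]
yel s [([213, 188, 13, 16, 128], [218.3, 196.3]), ([223, 188, 12, 12, 83], [228.3, 193.1]), ([239, 236, 18, 20, 166], [247.6, 246.3])]
yel e []
blue s [([246, 241, 6, 7, 20], [248.9, 243.9])]
blue e []
sauc s [([134, 276, 57, 55, 2468], [162.0, 303.1])]
sauc e [([217, 182, 36, 15, 424], [233.7, 188.8])]
jam s [([284, 218, 25, 22, 424], [295.9, 228.7])]
jam e [([247, 201, 26, 20, 328], [259.1, 211.0]), ([265, 231, 7, 6, 33], [267.9, 233.0])]
[[481.01216545   0.         274.30313501]
 [  0.         481.01216545 211.99854577]
 [  0.           0.           1.        ]] [[398.43727919   0.         275.33269696]
 [  0.         398.43727919 207.0855737 ]
 [  0.           0.           1.        ]]
(array([0.5041, 0.0733, 0.0912]), np.float64(0.0011)) (array([ 0.4964, -0.0447,  0.0791]), np.float64(0.0016))
```

Request:
{"fn": "play_rows", "kwargs": {"steps": [1,0,-1,-0.5,1,1,0.4,-1,-0.5,1,1,0.6,-1,-0.5,1,1,0.6,-1,0,0.05,1,0.6,-1,0,0,1,0.6,-1,0,0,1,0.6,-1,0,0,1,0.6,-1,0,0,1,0.6,-1,0,0,1,0.6,-1,0,0], "grip_force": 20}}

```text
time: 1.15
position: [0.3253, -0.2925, 0.2317]
tool_rot: [1.0, -0.0, -0.0, -0.0]
ft_force: [1.4, -1.7, 0.6]
grip_width: 0.0871
grip_force: 0.0
```

Request:
{"fn": "play_rows", "kwargs": {"steps": [1,0.4,-1,0,0,1,0.4,-1,0,0,1,0.4,-1,0,0,1,0.4,-1,0,0,1,0.4,-1,0,0,1,0.4,-1,0,0,1,0.4,-1,0,0,1,0.4,-1,0,0,1,0,-0.5,0,0,1,0,0,0,0]}}

```text
time: 2.15
position: [0.4204, -0.0371, 0.2315]
tool_rot: [1.0, 0.002, -0.001, -0.0]
ft_force: [-0.3, 0.1, -0.2]
grip_width: 0.0868
grip_force: 0.0
```

```bash
cat >> h.py <<'E'
def st():
    o=robot.get_obs(); m=R.from_quat(o['tool_rot']).as_matrix()
    print('t',o['time'],'p',o['position'].round(4),'yaw',np.degrees(np.arctan2(m[1,0],m[0,0])).round(2),'zax',m[:,2].round(3),'w',round(o['grip_width'],4),'gf',round(o['grip_force'],1),'f',o['ft_force'].round(1))
E
python3 - <<'E'
from h import *
import pickle
st(); c=cam('wrist','w1.png'); print(ray(c,280,210)); pickle.dump(c,open('w1.pkl','wb'))
s=cam('side'); pickle.dump(s,open('s1.pkl','wb'))
print('top jam',proj(c,[[.493,-.043,.085],[.5,.0745,.096],[.557,.01,.084]]))
E
```

```text
t 2.15 p [ 0.4204 -0.0371  0.2315] yaw 0.19 zax [-0.001  0.001 -1.   ] w 0.0868 gf 0.0 f [-0.3  0.1 -0.2]
(array([ 0.49502045, -0.03661198,  0.42912759]), array([-0.25667692, -0.01241799, -0.96669761]))
top jam [[282.9 112.7]
 [145.7 103.7]
 [220.8  33.6]]
```

View pics/w1.png

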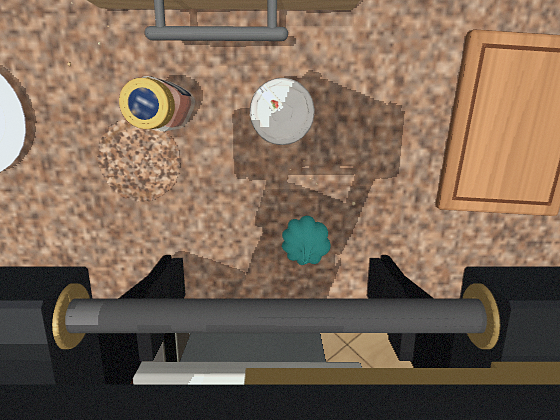

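The wrist view shows the jam lid at (282,112), the spice cap at (147,103), and the handle bar from (146,33) to (288,33). The board's corners are (471,30) and (439,208), and the turquoise bulb is at (306,241).

```bash
python3 - <<'E'
from h import *
import pickle
c=pickle.load(open('w1.pkl','rb'))
print('jam',onz(c,282,111.5,.085),onz(c,250,111,.085),onz(c,314,111,.085));print('spice',onz(c,147,103,.096),onz(c,120,103,.096),onz(c,174,103,.096))
a,b=onz(c,146,33,.084),onz(c,288,33,.084);print('handle',a,b,(a+b)/2)
print('board',onz(c,471,30,.015),onz(c,439,208,.015)); print('turq',onz(c,306,241,.03))
h=cv2.cvtColor(c['image'],cv2.COLOR_RGB2HSV)
print('cap',blobs(c,(18,140,90),(32,255,255),(100,60,210,150)))
cv2.imwrite('pics/w1c.png',cv2.resize(c['image'][60:150,90:330,::-1],None,fx=3.3,fy=3.3,interpolation=cv2.INTER_CUBIC))
E
```

```text
jam [ 0.494  -0.0422  0.085 ] [ 0.4943 -0.0138  0.085 ] [ 0.4946 -0.0705  0.085 ]
spice [0.5006 0.0733 0.096 ] [0.5005 0.0964 0.096 ] [0.5007 0.0503 0.096 ]
handle [0.5572 0.073  0.084 ] [ 0.5577 -0.0467  0.084 ] [0.55745 0.01315 0.084  ]
board [ 0.5737 -0.2333  0.015 ] [ 0.3882 -0.2241  0.015 ]
turq [ 0.3528 -0.0715  0.03  ]
cap [([152, 79, 23, 48, 251], [166.5, 102.2])]
```

View pics/w1c.png

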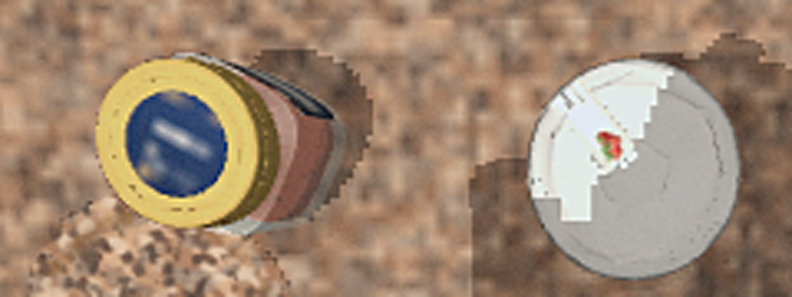

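The crop shows the spice jar's base edge running from (335,120) to (315,205), so it is turned about -13°. The jam lid is at its expected place.

Request:
{"fn": "play_rows", "kwargs": {"steps": [1,0.8,0.06,0,0,1,0.8,0.06,0.4,0,1,0.86,0.06,0.8,0,1,0,0,1,0,1,0,0,1,0,1,0,0,1,0,1,0,0,1,0,1,0,0,0.8,0,1,0,0,0.6,0,1,0,0,0,0]}}

```text
time: 3.25
position: [0.493, -0.0453, 0.0316]
tool_rot: [1.0, -0.001, -0.002, -0.001]
ft_force: [0.0, -0.8, -0.1]
grip_width: 0.0871
grip_force: 0.0
```

```bash
python3 - <<'E'
from h import *
st()
E
```

```text
t 3.25 p [ 0.493  -0.0453  0.0316] yaw -0.12 zax [-0.005  0.001 -1.   ] w 0.0871 gf 0.0 f [ 0.  -0.8 -0.1]
```

Request:
{"fn": "play_rows", "kwargs": {"steps": [-1,0,0,0,0,-1,0,0,0,0,-1,0,0,0,0,-1,0,0,0,0,-1,0,0,0,0,-1,0,0,0,0,-1,0,0,-0.5,0,-1,0,0,-1,0,-1,0,0,-1,0,-1,0,0,-1,0], "grip_force": 30}}

```text
time: 4.25
position: [0.4935, -0.0442, 0.1389]
tool_rot: [1.0, 0.0, -0.001, -0.0]
ft_force: [0.6, -0.9, -5.5]
grip_width: 0.0575
grip_force: 30.0
```

```bash
python3 - <<'E'
from h import *
st()
E
```

```text
t 4.25 p [ 0.4935 -0.0442  0.1389] yaw 0.01 zax [-0.003  0.    -1.   ] w 0.0575 gf 30.0 f [ 0.6 -0.9 -5.5]
```

Request:
{"fn": "play_rows", "kwargs": {"steps": [-1,0.13,0.6,0,0,-1,0.13,0.9,0,0,-1,0.13,1,0,0,-1,0.13,1,0,0,-1,0.13,1,0,0,-1,0.13,1,0,0,-1,0.13,1,0,0,-1,0.13,1,0,0,-1,0.13,0.6,0,0,-1,0,0.27,0.2,0]}}

```text
time: 5.25
position: [0.5302, -0.2979, 0.1322]
tool_rot: [1.0, -0.001, 0.0, 0.001]
ft_force: [0.8, 0.0, -4.6]
grip_width: 0.0577
grip_force: 30.0
```

Request:
{"fn": "play_rows", "kwargs": {"steps": [-1,0,0,0.8,0,-1,0,0,0.8,0,-1,0,0,0.6,0,-1,0,0,0.3,0,-1,0,0,0.1,0,-1,0,0,0.1,0,-1,0,0,0.05,0,-1,0,0,0,0,-1,0,0,0,0,-1,0,0,0,0]}}

```text
time: 6.25
position: [0.5301, -0.2958, 0.0509]
tool_rot: [1.0, -0.0, 0.0, 0.0]
ft_force: [0.9, -0.4, -5.1]
grip_width: 0.0579
grip_force: 30.0
```

```bash
python3 - <<'E'
from h import *
st(); s=cam('scene','e2.png'); a=s['image'][165:325,200:380,::-1]; cv2.imwrite('pics/e2c.png',cv2.resize(a,None,fx=3.3,fy=3.3))
E
```

```text
t 6.25 p [ 0.5301 -0.2958  0.0509] yaw -0.01 zax [ 0.001 -0.001 -1.   ] w 0.0579 gf 30.0 f [ 0.9 -0.4 -5.1]
```

View pics/e2c.png

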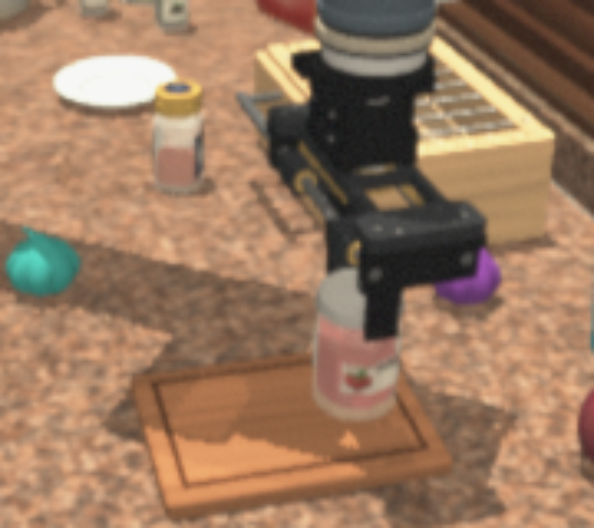

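The jam jar is held over the board's right half with its base near (355,405), a few mm above the wood.

Request:
{"fn": "play_rows", "kwargs": {"steps": [-1,0,0,0.05,0,-1,0,0,0.05,0,-1,0,0,0.03,0,-1,0,0,0,0,-1,0,0,0,0,-1,0,0,0,0,-1,0,0,0,0,-1,0,0,0,0,-1,0,0,0,0,-1,0,0,0,0]}}

```text
time: 7.3
position: [0.5309, -0.2957, 0.0495]
tool_rot: [1.0, -0.0, 0.001, 0.001]
ft_force: [-2.2, 3.5, 11.5]
grip_width: 0.0575
grip_force: 30.0
```

Request:
{"fn": "play_rows", "kwargs": {"steps": [-1,0,0,-0.04,0,-1,0,0,0,0,1,0,0,0,0,1,0,0,0,0,1,0,0,0,0,1,0,0,0,0,1,0,0,-0.5,0,1,0,0,-1,0,1,0,0,-1,0,1,0,0,-1,0]}}

```text
time: 8.3
position: [0.5296, -0.2956, 0.1532]
tool_rot: [1.0, -0.0, -0.0, -0.0]
ft_force: [0.1, -0.6, -0.2]
grip_width: 0.0871
grip_force: 0.0
```

Request:
{"fn": "play_rows", "kwargs": {"steps": [1,0,0,-1,0,1,-0.4,-1,-0.9,0,1,-0.4,-1,0,0,1,-0.4,-1,0,0,1,-0.4,-1,0,0,1,-0.4,-1,0,0,1,-0.4,-1,0,0,1,-0.4,-1,0,0,1,-0.4,-1,0,0,1,-0.2,-1,0,0]}}

```text
time: 9.3
position: [0.4266, -0.0244, 0.2094]
tool_rot: [1.0, -0.0, -0.0, -0.0]
ft_force: [0.6, 0.1, 0.5]
grip_width: 0.0872
grip_force: 0.0
```

Request:
{"fn": "play_rows", "kwargs": {"steps": [1,-0.2,-1,0,0,1,0,-1,0,0,1,0,-1,0,0,1,0,0,0,0,1,0,0,0,0,1,0,0,0,0,1,0,0,0,0,1,0,0,0,0,1,0,0,0,0,1,0,0,0,0]}}

```text
time: 10.3
position: [0.4219, 0.0641, 0.2095]
tool_rot: [1.0, -0.001, -0.0, 0.0]
ft_force: [0.3, 0.2, 0.8]
grip_width: 0.0871
grip_force: 0.0
```

```bash
python3 - <<'E'
from h import *
import pickle
st(); c=cam('wrist','w3.png'); pickle.dump(c,open('w3.pkl','wb'))
p=proj(c,[[.5,.0733,.06]])[0]; print(p)
x,y=map(int,p); x0=max(0,min(380,x-90)); y0=max(0,y-70)
print(x0,y0); cv2.imwrite('pics/w3c.png',cv2.resize(c['image'][y0:y0+140,x0:x0+180,::-1],None,fx=4,fy=4,interpolation=cv2.INTER_CUBIC))
E
```

```text
t 10.3 p [0.4219 0.0641 0.2095] yaw -0.06 zax [-0. -0. -1.] w 0.0871 gf 0.0 f [0.3 0.2 0.8]
[265.6 106.5]
175 36
```

View pics/w3c.png

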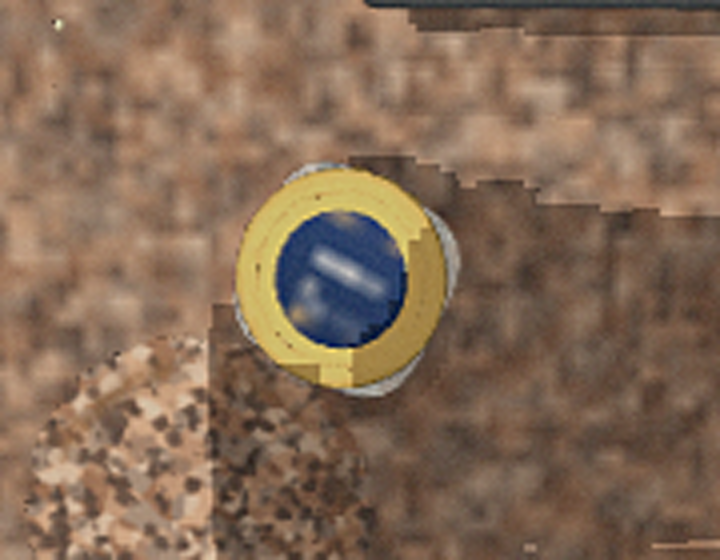

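The spice jar's shoulder corners are at (315,165), (457,240), (380,395) and (238,320). That puts its yaw near -27° and its centre near crop (347,280), with the cap at (342,278).

```bash
python3 - <<'E'
from h import *
import pickle
c=pickle.load(open('w3.pkl','rb'))
f=lambda x,y,z:onz(c,175+x/4,36+y/4,z)
print(f(347.5,280,.07),f(342,278,.096))
P=[f(*p,.07)[:2] for p in [(315,165),(457,240),(380,395),(238,320)]]
for a,b in [(0,2),(1,3)]:
    v=P[a]-P[b]; print(np.degrees(np.arctan2(v[1],v[0])),np.linalg.norm(v))
for i in range(4):
    v=P[i]-P[i-1]; print('edge',np.degrees(np.arctan2(v[1],v[0])))
E
```

```text
[0.5003 0.0762 0.07  ] [0.5004 0.0764 0.096 ]
15.913661880621358 0.049600907249767186
-70.77431898067354 0.05041150662299235
edge -28.623121716480156
edge -116.48936326930378
edge 152.87530088793847
edge 62.62490822846197
```

Request:
{"fn": "play_rows", "kwargs": {"steps": [1,0.87,-0.12,0,0,1,0.87,-0.12,0,0,1,0.87,-0.12,0,0,1,0,0,0.6,0.95,1,0,0,0.6,0.95,1,0,0,0.6,0.95,1,0,0,0.6,0.95,1,0,0,0.6,0.95,1,0,0,0,0,1,0,0,0,0]}}

```text
time: 11.35
position: [0.5002, 0.0753, 0.1196]
tool_rot: [0.972, -0.234, -0.0, 0.0]
ft_force: [-0.4, 0.0, -0.1]
grip_width: 0.0871
grip_force: 0.0
```

```bash
python3 - <<'E'
from h import *
import pickle
st();c=cam('wrist'); pickle.dump(c,open('w4.pkl','wb')); print(proj(c,[.5,.075,.096])); cv2.imwrite('pics/w4.png',c['image'][:,:,::-1])
E
```

```text
t 11.35 p [0.5002 0.0753 0.1196] yaw -27.11 zax [-0.001  0.    -1.   ] w 0.0871 gf 0.0 f [-0.4  0.  -0.1]
[[275.8 234.7]]
```

View pics/w4.png

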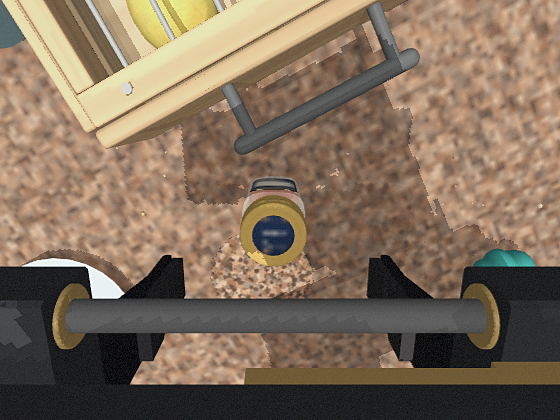

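The jar's base now lies square in the wrist image and its cap is at (273,235), centred between the fingers.

Request:
{"fn": "play_rows", "kwargs": {"steps": [1,0,0,0.9,0,1,0,0,0.9,0,1,0,0,0.76,0,1,0,0,0,0,-1,0,0,0,0,-1,0,0,0,0,-1,0,0,0,0,-1,0,0,0,0,-1,0,0,0,0,-1,0,0,0,0], "grip_force": 18}}

```text
time: 12.4
position: [0.5003, 0.0753, 0.0431]
tool_rot: [0.972, -0.235, 0.0, -0.0]
ft_force: [-0.3, 0.3, -0.2]
grip_width: 0.0469
grip_force: 0.0
```

```bash
python3 - <<'E'
from h import *
import pickle
st();c=pickle.load(open('w4.pkl','rb'))
a,b=onz(c,245,147,.084),onz(c,409,58,.084); print(a,b,(a+b)/2)
E
```

```text
t 12.4 p [0.5003 0.0753 0.0431] yaw -27.22 zax [ 0.001 -0.    -1.   ] w 0.0469 gf 0.0 f [-0.3  0.3 -0.2]
[0.5558 0.0678 0.084 ] [ 0.5573 -0.0409  0.084 ] [0.55655 0.01345 0.084  ]
```

Request:
{"fn": "play_rows", "kwargs": {"steps": [-1,0,0,0,0,-1,0,0,-0.3,0,-1,0,0,-0.8,0,-1,0,0,-1,0,-1,0,0,-1,0,-1,0.28,0.6,0,0,-1,0.28,0.9,0,0,-1,0.28,1,0,0,-1,0.28,1,0,0,-1,0.28,1,0,0]}}

```text
time: 13.4
position: [0.4751, -0.0649, 0.1361]
tool_rot: [0.972, -0.235, -0.0, 0.0]
ft_force: [0.5, -0.0, -1.9]
grip_width: 0.0428
grip_force: 18.0
```

Request:
{"fn": "play_rows", "kwargs": {"steps": [-1,0.28,1,0,0,-1,0.28,1,0,0,-1,0.28,1,0,0,-1,0.28,1,0,0,-1,0.28,1,0,0,-1,0.28,1,0,0,-1,0.28,1,0,0,-1,0.28,0.67,0,0,-1,0,0,0,0,-1,0,0,0,0]}}

```text
time: 14.4
position: [0.4296, -0.2988, 0.1357]
tool_rot: [0.972, -0.236, -0.001, -0.001]
ft_force: [0.0, -0.6, -1.6]
grip_width: 0.0429
grip_force: 18.0
```

```bash
python3 - <<'E'
from h import *
st()
E
```

```text
t 14.4 p [ 0.4296 -0.2988  0.1357] yaw -27.29 zax [-0.001  0.001 -1.   ] w 0.0429 gf 18.0 f [ 0.  -0.6 -1.6]
```

Request:
{"fn": "play_rows", "kwargs": {"steps": [-1,0,0,0.8,0,-1,0,0,0.8,0,-1,0,0,0.6,0,-1,0,0,0.25,0,-1,0,0,0.05,0,-1,0,0,0.05,0,-1,0,0,0,0,-1,0,0,0,0,-1,0,0,0,0,-1,0,0,0,0]}}

```text
time: 15.4
position: [0.4304, -0.2995, 0.0597]
tool_rot: [0.972, -0.235, 0.0, 0.0]
ft_force: [0.6, 0.0, -2.2]
grip_width: 0.0429
grip_force: 18.0
```

Request:
{"fn": "play_rows", "kwargs": {"steps": [-1,0,0,0.05,0,-1,0,0,0.03,0,-1,0,0,0,0,-1,0,0,0,0,-1,0,0,0,0,-1,0,0,0,0,-1,0,0,0,0,-1,0,0,0,0,-1,0,0,0,0,-1,0,0,0,0]}}

```text
time: 16.4
position: [0.4307, -0.2997, 0.0579]
tool_rot: [0.972, -0.235, 0.001, 0.0]
ft_force: [0.4, 1.6, 6.9]
grip_width: 0.043
grip_force: 18.0
```

Request:
{"fn": "play_rows", "kwargs": {"steps": [-1,0,0,-0.03,0,-1,0,0,0,0,1,0,0,0,0,1,0,0,0,0,1,0,0,0,0,1,0,0,-0.4,0,1,0,0,-0.8,0,1,0,0,-1,0,1,0,0,-1,-1,1,0,0,-1,-1]}}

```text
time: 17.4
position: [0.4301, -0.2992, 0.1857]
tool_rot: [0.991, -0.135, 0.0, 0.0]
ft_force: [0.7, -0.2, 0.1]
grip_width: 0.0867
grip_force: 0.0
```

Request:
{"fn": "play_rows", "kwargs": {"steps": [1,0,0,0,-1,1,0,0,0,-1,1,0,0,0,-1,1,0,0,0,-1,1,0,0,0,-1,1,0,0,0,-1,1,0,0,0,-1,1,0,0,0,-1,0,0,0,0,-1,-0.5,0,0,0,-1]}}

```text
time: 18.4
position: [0.4302, -0.2993, 0.1846]
tool_rot: [0.934, 0.356, 0.0, 0.0]
ft_force: [0.8, 0.5, -0.3]
grip_width: 0.0782
grip_force: 0.0
```

Request:
{"fn": "play_rows", "kwargs": {"steps": [-0.5,0,0,0,-1,-0.5,0,0,0,-1,-0.5,0,0,0,-1,-0.5,0,0,0,-1,-0.5,0,0,0,-1,-0.5,0,0,0,-1,-0.5,0,0,0,-1,-0.5,0,0,0,-1,-0.5,0,0,0,-0.5,-0.5,0,0,0,0]}}

```text
time: 19.4
position: [0.4302, -0.2993, 0.1845]
tool_rot: [0.706, 0.708, -0.0, 0.0]
ft_force: [-1.2, 0.2, 0.2]
grip_width: 0.0215
grip_force: 0.0
```

```bash
python3 - <<'E'
from h import *
st(); c=cam('wrist'); cv2.imwrite('pics/w5.png',c['image'][:,:,::-1])
E
```

```text
t 19.4 p [ 0.4302 -0.2993  0.1845] yaw 90.22 zax [ 0. -0. -1.] w 0.0215 gf 0.0 f [-1.2  0.2  0.2]
```

View pics/w5.png

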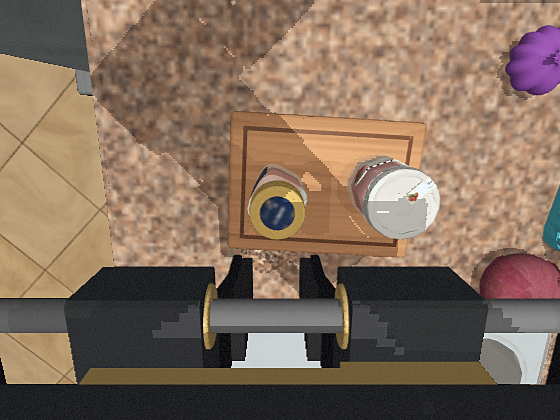

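The chopping board carries both jars upright, the spice cap at (277,210) and the jam lid at (403,200).

Request:
{"fn": "play_rows", "kwargs": {"steps": [-0.5,0.8,0.42,0,0,-0.5,1,0.42,0,0,-0.5,1,0.42,0,0,-0.5,1,0.42,0,0,-0.5,1,0.42,0,0,-0.5,1,0.42,0,0,-0.5,1,0.42,0,0,-0.5,1,0.42,0,0,-0.5,1,0.42,0,0,-0.5,1,0.44,0,0]}}

```text
time: 20.45
position: [0.556, -0.0035, 0.1842]
tool_rot: [0.706, 0.708, 0.0, 0.0]
ft_force: [-0.5, 0.6, -0.3]
grip_width: 0.0218
grip_force: 0.0
```

Request:
{"fn": "play_rows", "kwargs": {"steps": [-0.5,0.61,0,0.5,0,-0.5,0,0,1,0,-0.5,0,0,0.3,0,-0.5,0,0,0,0,-0.5,0,0,0,0,-0.5,0,0,0,0,-0.5,0,0,0,0,-0.5,0,0,0,0,-0.5,0,0,0,0,-0.5,0,0,0,0]}}

```text
time: 21.45
position: [0.5557, 0.0134, 0.13]
tool_rot: [0.706, 0.708, 0.0, 0.0]
ft_force: [0.1, 0.4, 0.4]
grip_width: 0.0221
grip_force: 0.0
```

```bash
python3 - <<'E'
from h import *
import pickle
st(); c=cam('wrist'); pickle.dump(c,open('w6.pkl','wb')); cv2.imwrite('pics/w6.png',c['image'][:,:,::-1]); print(proj(c,[[.5568,.068,.084],[.5568,-.042,.084]]))
E
```

```text
t 21.45 p [0.5557 0.0134 0.13  ] yaw 90.22 zax [ 0. -0. -1.] w 0.0221 gf 0.0 f [0.1 0.4 0.4]
[[279.2 144.9]
 [278.1 298.9]]
```

View pics/w6.png

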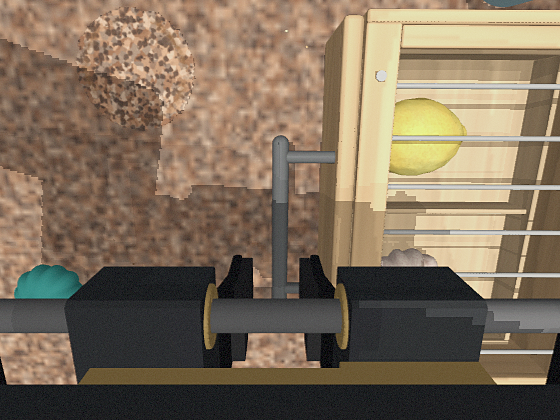

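The bar lies at column 280, midway between the fingertips (244 and 312) and parallel to the pads, with clear room before the panel.

Request:
{"fn": "play_rows", "kwargs": {"steps": [-0.5,0,0,0.7,0,-0.5,0,0,0.8,0,-0.5,0,0,0.6,0,-0.5,0,0,0,0,-1,0,0,0,0,-1,0,0,0,0,-1,0,0,0,0,-1,0,0,0,0,-1,0,0,0,0,-1,0,0,0,0], "grip_force": 25}}

```text
time: 22.5
position: [0.5558, 0.0135, 0.0671]
tool_rot: [0.706, 0.709, 0.0, 0.0]
ft_force: [0.3, -0.2, -0.0]
grip_width: 0.0006
grip_force: 0.0
```

```bash
python3 - <<'E'
from h import *
st(); c=cam('wrist'); e=cam('scene'); s=cam('side')
a=cv2.resize(e['image'][150:270,220:380],None,fx=2.5,fy=2.5); b=cv2.resize(c['image'][100:340,180:400],None,fx=1.25,fy=1.25)
print(a.shape,b.shape); cv2.imwrite('pics/m7.png',np.hstack([a,b])[:,:,::-1])
E
```

```text
t 22.5 p [0.5558 0.0135 0.0671] yaw 90.23 zax [ 0.001 -0.    -1.   ] w 0.0006 gf 0.0 f [ 0.3 -0.2 -0. ]
(300, 400, 3) (300, 275, 3)
```

View pics/m7.png

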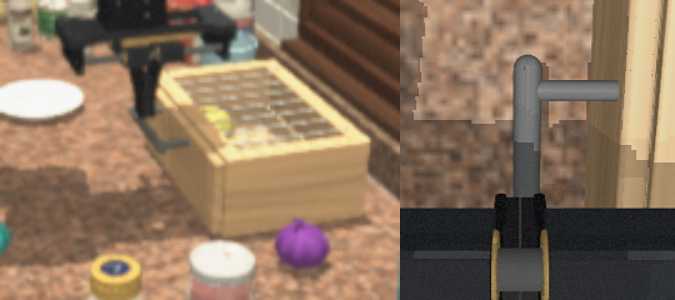

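The fingers sit in line with the bar but report full closure. A gentle pull will show whether they hold it.

Request:
{"fn": "play_rows", "kwargs": {"steps": [-1,0,-0.1,0,0,-1,0,-0.1,0,0,-1,0,-0.1,0,0,-1,0,-0.1,0,0,-1,0,-0.1,0,0,-1,0,-0.1,0,0,-1,0,-0.1,0,0,-1,0,-0.1,0,0,-1,0,0,0,0,-1,0,0,0,0]}}

```text
time: 23.65
position: [0.5317, 0.0134, 0.0668]
tool_rot: [0.706, 0.708, 0.0, 0.0]
ft_force: [0.1, 0.3, 1.2]
grip_width: 0.0003
grip_force: 0.0
```

```bash
python3 - <<'E'
from h import *
import pickle
st(); c=cam('wrist'); cv2.imwrite('pics/w8.png',c['image'][:,:,::-1]); pickle.dump(c,open('w8.pkl','wb'))
# bar columns on rows 150..230, dark/grey low saturation
h=cv2.cvtColor(c['image'],cv2.COLOR_RGB2HSV)
for r in range(120,270,15): print(r,np.flatnonzero(h[r,200:420,1]<45)[[0,-1]]+200 if (h[r,200:420,1]<45).any() else None, np.flatnonzero(h[r,200:420,1]<45).size)
p=robot.get_obs()['position'];print(proj(c,[[p[0],.06,.084],[p[0]+.024,.06,.084]]))
E
```

```text
t 23.65 p [0.5317 0.0134 0.0668] yaw 90.22 zax [ 0. -0. -1.] w 0.0003 gf 0.0 f [0.1 0.3 1.2]
120 None 0
135 None 0
150 [322 342] 21
165 [321 404] 84
180 [320 401] 80
195 [319 340] 22
210 [319 340] 22
225 [318 339] 22
240 [318 338] 21
255 [293 337] 22
[[278.3 173. ]
 [327.6 173.3]]
```

```bash
python3 - <<'E'
from h import *
import pickle
e=cam('scene'); s=cam('side'); c=cam('wrist'); st()
p=robot.get_obs()['position']
for n,k in (('scene',e),('side',s),('wrist',c)):
    print(n,'tcp',proj(k,[p,p+[0,0,.03]]).tolist(),'bar ends old',proj(k,[[.557,.068,.084],[.557,-.042,.084]]).tolist())
a=cv2.resize(e['image'][150:250,240:360],None,fx=4,fy=4,interpolation=2); b=cv2.resize(s['image'][150:250,200:300],None,fx=4,fy=4,interpolation=2)
cv2.imwrite('pics/m9.png',np.hstack([a,b[:400]])[:,:,::-1][:, :800]); print(a.shape,b.shape)
E
```

```text
t 23.85 p [0.5318 0.0134 0.0668] yaw 90.23 zax [ 0. -0. -1.] w 0.0004 gf 0.0 f [-0.1  1.2  0.6]
scene tcp [[268.8, 207.3], [268.8, 197.8]] bar ends old [[271.7, 193.5], [283.3, 208.9]]
side tcp [[266.8, 228.6], [266.7, 222.5]] bar ends old [[240.6, 225.5], [283.4, 207.6]]
wrist tcp [[277.2, 250.1], [277.5, 272.2]] bar ends old [[330.5, 156.7], [321.6, 353.6]]
(400, 480, 3) (400, 400, 3)
```

View pics/m9.png

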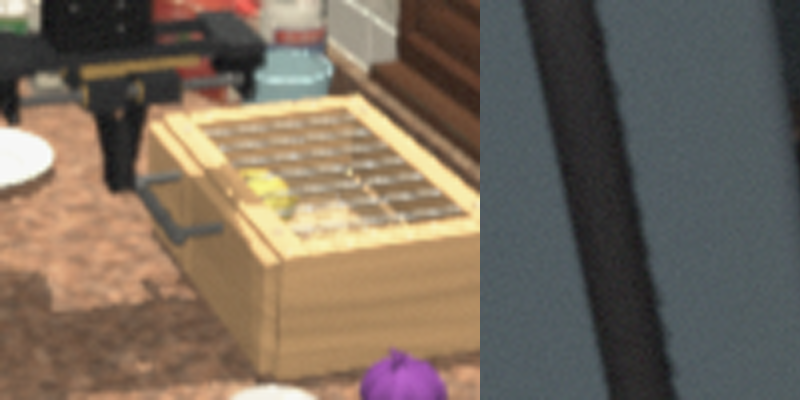

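The scene crop shows the fingertips at (122,187), higher than the reported TCP, so they passed over the bar. The bar still runs from (147,182) to (180,238). I'll go back and grip deeper.

Request:
{"fn": "play_rows", "kwargs": {"steps": [-1,0,0,-1,0,-0.5,0,0,-0.7,0,-0.5,0,0.4,0,0,-0.5,0,0.45,0,0,-0.5,0,0,0,0,-0.5,0,0,0.6,0,-0.5,0,0,0.6,0,-0.5,0,0,0.6,0,-0.5,0,0,0.3,0,-0.5,0,0,0.2,0]}}

```text
time: 24.85
position: [0.5561, 0.0137, 0.0474]
tool_rot: [0.706, 0.709, -0.001, -0.001]
ft_force: [0.2, -0.5, -0.1]
grip_width: 0.0215
grip_force: 0.0
```

```bash
python3 - <<'E'
from h import *
st()
E
```

```text
t 24.85 p [0.5561 0.0137 0.0474] yaw 90.23 zax [-0.003  0.    -1.   ] w 0.0215 gf 0.0 f [ 0.2 -0.5 -0.1]
```

Request:
{"fn": "play_rows", "kwargs": {"steps": [-1,0,0,0,0,-1,0,0,0,0,-1,0,0,0,0,-1,0,0,0,0,-1,0,0,0,0,-1,0,0,0,0,-1,0,0,0,0,-1,0,0,0,0,-1,0,0,0,0,-1,0,0,0,0]}}

```text
time: 25.85
position: [0.5577, 0.0134, 0.0492]
tool_rot: [0.706, 0.709, 0.0, 0.001]
ft_force: [1.9, 0.3, 4.2]
grip_width: 0.0089
grip_force: 25.0
```

Request:
{"fn": "play_rows", "kwargs": {"steps": [-0.5,0,0,0,0,-0.5,0,0,0,0,-0.5,0,0,0.2,0,-0.5,0,0,0.2,0,-1,0,0,0,0,-1,0,0,0,0,-1,0,0,0,0,-1,0,0,0,0,-1,0,0,0,0,-1,0,0,0,0]}}

```text
time: 26.85
position: [0.557, 0.0135, 0.0363]
tool_rot: [0.706, 0.708, -0.0, -0.0]
ft_force: [1.4, -0.3, -7.8]
grip_width: 0.0104
grip_force: 25.0
```

```bash
python3 - <<'E'
from h import *
st(); e=cam('scene')
for z in (.0509,.08): print(z,proj(e,[[.53,-.296-.036,z],[.53,-.296-.029,z]]).tolist())
print('seen (315,266.5)')
E
```

```text
t 26.85 p [0.557  0.0135 0.0363] yaw 90.22 zax [-0.  0. -1.] w 0.0104 gf 25.0 f [ 1.4 -0.3 -7.8]
0.0509 [[313.6, 280.9], [312.4, 279.1]]
0.08 [[314.3, 269.7], [313.1, 267.9]]
seen (315,266.5)
```

Request:
{"fn": "play_rows", "kwargs": {"steps": [-1,0,-0.2,-0.05,0,-1,0,-0.4,0,0,-1,0,-0.5,0,0,-1,0,-0.5,0,0,-1,0,-0.5,0,0,-1,0,-0.5,0,0,-1,0,-0.5,0,0,-1,0,-0.5,0,0,-1,0,-0.3,0,0,-1,0,-0.1,0,0]}}

```text
time: 27.9
position: [0.433, 0.0138, 0.0365]
tool_rot: [0.706, 0.708, -0.002, -0.003]
ft_force: [3.3, 2.7, -31.3]
grip_width: 0.0101
grip_force: 25.0
```

```bash
python3 - <<'E'
from h import *
import pickle
st(); c=cam('wrist','w10.png'); pickle.dump(c,open('w10.pkl','wb'))
h=cv2.cvtColor(c['image'],cv2.COLOR_RGB2HSV)
for r in range(130,255,20):
    k=np.flatnonzero(h[r,:,1]<45); print(r,k[(k>240)&(k<320)][[0,-1]] if ((k>240)&(k<320)).any() else None)
s=cam('side','s10.png'); print('lemon s',blobs(s,(22,170,120),(32,255,255),(150,150,330,330)))
print('lemon w',blobs(c,(22,170,120),(32,255,255),(200,0,560,300)))
E
```

```text
t 27.9 p [0.433  0.0138 0.0365] yaw 90.22 zax [-0.007  0.002 -1.   ] w 0.0101 gf 25.0 f [  3.3   2.7 -31.3]
130 None
150 [274 279]
170 [263 289]
190 [264 319]
210 [264 288]
230 [263 288]
250 [264 288]
lemon s []
lemon w []
```

Request:
{"fn": "play_rows", "kwargs": {"steps": [-0.5,0,0,0,0,-0.5,0,0,0,0,-0.5,0,0,0,0,-0.5,0,0,0,0,-0.5,0,0,-0.5,0,-0.5,0,0,-1,0,-0.5,0,0,-1,0,-0.5,0,0,-1,0,-0.5,0,0,-1,1,-0.5,0,0,-1,1]}}

```text
time: 29.0
position: [0.4373, 0.013, 0.2054]
tool_rot: [0.774, 0.633, 0.001, 0.001]
ft_force: [1.2, -0.5, 0.6]
grip_width: 0.022
grip_force: 0.0
```

Request:
{"fn": "play_rows", "kwargs": {"steps": [0.2,-0.5,0,0,1,0.2,-0.5,0,0,1,0.2,-0.5,0,0,1,0.2,-0.5,0,0,1,0.2,0,0,0,1,0.2,0,0,0,1,0.5,0,0,0,1,0.5,0,0,0,1,0.5,0,0,0,1,0.5,0,0,0,1]}}

```text
time: 30.0
position: [0.4172, -0.0432, 0.204]
tool_rot: [0.983, 0.184, 0.001, 0.001]
ft_force: [-0.2, -0.5, -0.1]
grip_width: 0.0646
grip_force: 0.0
```

Request:
{"fn": "play_rows", "kwargs": {"steps": [0.5,0,0,0,1,0.5,0,0,0,1,0.5,0,0,0,0.8,0.5,0,0,0,0.92,0.5,0,0,0,0,0.5,0,0,0,0,0.5,0,0,0,0,0.5,0,0,0,0,0.5,0,0,0,0,0.5,0,0,0,0]}}

```text
time: 31.0
position: [0.4168, -0.043, 0.2032]
tool_rot: [1.0, 0.002, -0.0, -0.0]
ft_force: [0.6, 0.1, -0.5]
grip_width: 0.0652
grip_force: 0.0
```

```bash
python3 - <<'E'
from h import *
import pickle
st(); c=cam('wrist','w11.png'); pickle.dump(c,open('w11.pkl','wb'));s=cam('side','s11.png'); pickle.dump(s,open('s11.pkl','wb'))
print('garlic exp',proj(c,[[.543,-.049,.045],[.46,.07,.045]]),proj(s,[.543,-.049,.045]))
h=cv2.cvtColor(c['image'],cv2.COLOR_RGB2HSV)
for sat in (60,80,100): print(sat,[b for b in blobs(c,(0,0,100),(180,sat,255),(100,0,560,262),150)])
print('lemon',blobs(c,(22,150,100),(34,255,255),None,80),blobs(s,(20,150,100),(34,255,255),(150,120,350,330),30))
x,y=map(int,proj(c,[.543,-.049,.045])[0]); print(h[max(0,y-40):y+41:10,max(0,x-50):x+51:10,1])
E
```

```text
t 31.0 p [ 0.4168 -0.043   0.2032] yaw 0.17 zax [-0.  0. -1.] w 0.0652 gf 0.0 f [ 0.6  0.1 -0.5]
garlic exp [[283.2  49.6]
 [155.7 144.9]] [[288.3 219.1]]
60 [([119, 7, 89, 7, 277], [165.0, 10.5]), ([100, 14, 41, 27, 428], [113.1, 26.8]), ([157, 16, 53, 12, 275], [182.7, 21.5]), ([223, 19, 113, 72, 4086], [277.5, 59.0]), ([519, 34, 41, 69, 835], [532.5, 69.0]), ([190, 59, 22, 14, 196], [200.1, 66.5]), ([185, 78, 27, 13, 170], [199.5, 84.7]), ([106, 104, 107, 12, 723], [158.4, 110.7]), ([224, 105, 60, 10, 385], [250.2, 110.6]), ([139, 141, 63, 48, 810], [164.2, 174.6])]
80 [([100, 0, 117, 123, 8347], [161.8, 57.8]), ([218, 0, 122, 124, 12632], [276.0, 56.2]), ([341, 0, 22, 91, 633], [347.4, 40.1]), ([366, 0, 14, 19, 163], [371.5, 7.8]), ([404, 4, 71, 90, 1675], [441.4, 55.5]), ([507, 7, 27, 15, 236], [518.2, 15.2]), ([380, 18, 48, 47, 612], [398.5, 36.0]), ([361, 32, 20, 20, 155], [370.4, 40.6]), ([518, 34, 42, 69, 890], [532.8, 69.5]), ([547, 42, 13, 56, 274], [553.5, 70.1]), ([378, 58, 20, 19, 161], [386.1, 65.3]), ([352, 63, 24, 28, 193], [361.5, 72.1]), ([395, 122, 61, 67, 1246], 
[... 822 characters left out ...]
.9, 252.3]), ([232, 243, 17, 19, 151], [239.1, 253.5]), ([345, 243, 36, 15, 175], [359.8, 249.4]), ([536, 243, 24, 19, 190], [549.5, 251.1]), ([100, 245, 28, 17, 156], [109.3, 254.5])]
100 [([100, 0, 118, 125, 9751], [162.5, 60.8]), ([100, 0, 460, 262, 72386], [321.4, 137.1]), ([506, 34, 54, 70, 2487], [535.4, 71.5]), ([498, 149, 62, 61, 1258], [530.3, 173.3])]
lemon [] []
[[60 62 66 71 71 70 71 69 69 69 63]
 [74 73 69 69 66 63 66 65 64 65 65]
 [72 73 70 35 36 32 41 72 68 68 67]
 [65 65 67 49 33 51 33 34 64 63 63]
 [64 61 39 19 30 47 37 35 58 62 60]
 [61 60 73 22 31 53 38 33 28 64 62]
 [55 56 55 35 36 34 36 42 54 54 55]
 [58 59 61 39 38 38 38 57 78 62 65]
 [58 58 58 56 70 76 84 84 82 83 83]]
```

Request:
{"fn": "play_rows", "kwargs": {"steps": [0.72,0.7,0.07,0,0,0.72,0.7,0.07,0,0,0.72,0.7,0.06,0,0,0.72,0,0,0,0,0.72,0,0,0,0,0.72,0,0,0,0,0.72,0,0,0,0,0.72,0,0,0,0,0.72,0,0,0,0,0.72,0,0,0,0]}}

```text
time: 32.1
position: [0.4797, -0.0489, 0.2034]
tool_rot: [1.0, 0.001, 0.0, 0.0]
ft_force: [1.1, -0.2, 0.1]
grip_width: 0.0744
grip_force: 0.0
```

```bash
python3 - <<'E'
from h import *
import pickle
st(); c=cam('wrist','w12.png'); pickle.dump(c,open('w12.pkl','wb')); e=cam('scene','e12.png'); pickle.dump(e,open('e12.pkl','wb'))
print('garlic exp',proj(c,[[.543,-.049,.045],[.543,-.049,.075]]))
print(blobs(c,(0,0,100),(180,50,255),(200,30,400,250),150))
print('tcp',proj(e,robot.get_obs()['position']))
a=cv2.resize(c['image'][0:300,100:500],None,fx=1,fy=1); b=cv2.resize(e['image'][120:270,220:420],None,fx=2,fy=2)
cv2.imwrite('pics/m12.png',np.hstack([a,b])[:,:,::-1])
E
```

```text
t 32.1 p [ 0.4797 -0.0489  0.2034] yaw 0.16 zax [ 0. -0. -1.] w 0.0744 gf 0.0 f [ 1.1 -0.2  0.1]
garlic exp [[276.2 123.3]
 [276.3 124.4]]
[([246, 95, 59, 64, 2317], [274.3, 127.3])]
tcp [[256.4 172. ]]
```

View pics/m12.png

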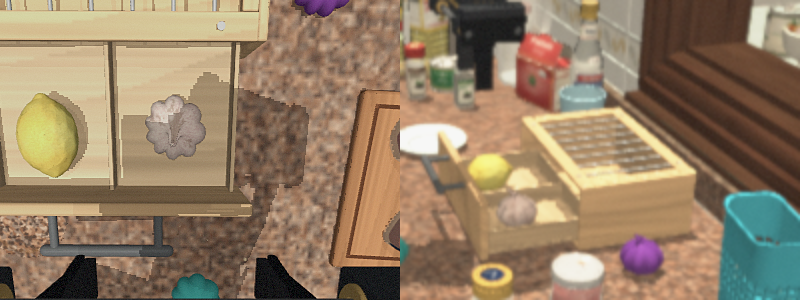

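The drawer is open, with the garlic at wrist pixel (275,127), midway between the divider and the side wall, and the lemon left at (147,135). In the scene view the fingers hang about 66 mm below the body.

```bash
python3 - <<'E'
from h import *
import pickle
c=pickle.load(open('w12.pkl','rb'))
print('garlic',onz(c,275.5,127,.043)); print('wallL',onz(c,216,127,.044),'wallR',onz(c,333,127,.048),'panel in',onz(c,275,186,.09), 'unit front',onz(c,275,40,.1))
print('handle',(onz(c,141,249,.084)+onz(c,273,249,.084))/2)
E
```

```text
garlic [ 0.5396 -0.0484  0.043 ]
wallL [0.5394 0.007  0.044 ] wallR [ 0.54   -0.1013  0.048 ] panel in [ 0.4929 -0.0481  0.09  ] unit front [ 0.6044 -0.0478  0.1   ]
handle [0.4336  0.01335 0.084  ]
```

Request:
{"fn": "play_rows", "kwargs": {"steps": [0.65,0.7,-0.02,0,0,0.65,0.7,-0.02,0,0,0.65,0.6,0,0,0,0.65,0,0,0.9,0,0.65,0,0,1,0,0.65,0,0,1,0,0.65,0,0,1,0,0.65,0,0,0.8,0,0.65,0,0,0.5,0,0.65,0,0,0.2,0]}}

```text
time: 33.2
position: [0.5387, -0.0472, 0.0395]
tool_rot: [1.0, 0.001, -0.002, -0.0]
ft_force: [0.0, -0.8, 0.3]
grip_width: 0.0716
grip_force: 0.0
```

```bash
python3 - <<'E'
from h import *
import pickle
st(); c=cam('wrist','w13.png'); e=cam('scene','e13.png')
print(blobs(c,(0,0,90),(180,50,255),(200,130,360,300),100))
p=robot.get_obs()['position']; print(proj(c,[[.54,-.0484,.06]]))
for z in (0,.03,.04): print(proj(e,[p+[0,-.036,z],p+[0,-.05,z]]).tolist())
g=e['image'][:,:,:].astype(int).max(2)   # dark finger tip in scene
m=(g<45).astype(np.uint8); m[:150]=0; m[230:]=0; m[:,:230]=0; m[:,330:]=0
n,l,s,ce=cv2.connectedComponentsWithStats(m); print([x.tolist() for x in s[1:] if x[4]>25])
for r in range(180,222,3): print(r,''.join('#' if q<50 else '.' for q in g[r,250:310]))
E
```

```text
t 33.2 p [ 0.5387 -0.0472  0.0395] yaw 0.16 zax [-0.003  0.001 -1.   ] w 0.0716 gf 0.0 f [ 0.  -0.8  0.3]
[([227, 197, 101, 102, 5371], [274.8, 247.6])]
[[278.4 260. ]]
[[281.7, 230.6], [283.3, 233.0]]
[[281.9, 220.8], [283.5, 223.2]]
[[281.9, 217.5], [283.6, 219.8]]
[[257, 151, 37, 32, 578], [271, 191, 33, 29, 386]]
180 .........##..........####.###########.###...................
183 .......................##.#..............##.................
186 ....................######.#................................
189 ......................##....................................
192 .....................#.#####.##.######################......
195 .....................##..############################.......
198 .....................##...#######################...........
201 .....................######...#####################.........
204 .....................#######..########......................
207 ...............................#######......................
210 ...............................######.......................
213 ...............................######.......................
216 ..............................#######.......................
219 ..............................#######.......................
```

Request:
{"fn": "play_rows", "kwargs": {"steps": [0.65,0,0,0.3,0,0.65,0,0,0.3,0,0.65,0,0,0.3,0,0.65,0,0,0.2,0,0.65,0,0,0.1,0,0.65,0,0,0,0,0.65,0,0,0,0,0.65,0,0,0,0,0.65,0,0,0,0,0.65,0,0,0,0]}}

```text
time: 34.3
position: [0.54, -0.0475, 0.0055]
tool_rot: [1.0, 0.001, 0.0, 0.0]
ft_force: [-0.0, -0.4, 0.2]
grip_width: 0.0712
grip_force: 0.0
```

Request:
{"fn": "play_rows", "kwargs": {"steps": [0.65,0,0,0.1,0,0.65,0,0,0.1,0,0.65,0,0,0.1,0,0.65,0,0,0.1,0,0.65,0,0,0,0,0.65,0,0,0,0,0.65,0,0,0,0,0.65,0,0,0,0,0.65,0,0,0,0,0.65,0,0,0,0]}}

```text
time: 35.3
position: [0.54, -0.0475, -0.0067]
tool_rot: [1.0, 0.001, 0.0, 0.0]
ft_force: [-0.4, -0.3, 0.1]
grip_width: 0.0715
grip_force: 0.0
```

```bash
python3 - <<'E'
from h import *
st(); e=cam('scene'); p=robot.get_obs()['position']
print(proj(e,[p+[0,-.05,.04],p+[0,-.05,.03]]).tolist())
g=e['image'].astype(int).max(2)
for r in range(210,238,2): print(r,''.join('#' if q<50 else '.' for q in g[r,260:300]))
E
```

```text
t 35.3 p [ 0.54   -0.0475 -0.0067] yaw 0.16 zax [ 0. -0. -1.] w 0.0715 gf 0.0 f [-0.4 -0.3  0.1]
[[283.5, 235.4], [283.4, 238.6]]
210 ...........#############################
212 ...........##..#########################
214 ...........##...#######################.
216 ............#..###..####################
218 ................#...###############.#...
220 ................############............
222 ....................#######.............
224 .....................######.............
226 .....................######.............
228 .....................######.............
230 .....................######.............
232 ........................................
234 ........................................
236 ........................................
```

Request:
{"fn": "play_rows", "kwargs": {"steps": [-1,0,0,0,0,-1,0,0,0,0,-1,0,0,0,0,-1,0,0,0,0,-1,0,0,0,0,-1,0,0,0,0,-1,0,0,-0.2,0,-1,0,0,-0.4,0,-1,0,0,-0.6,0,-1,0,0,-0.8,0], "grip_force": 8}}

```text
time: 36.35
position: [0.5392, -0.0473, 0.054]
tool_rot: [1.0, 0.001, -0.001, -0.0]
ft_force: [0.1, 0.5, -1.1]
grip_width: 0.0547
grip_force: 8.0
```

```bash
python3 - <<'E'
from h import *
st(); c=cam('wrist'); print(blobs(c,(0,0,90),(180,50,255),(200,130,360,300),100))
E
```

```text
t 36.35 p [ 0.5392 -0.0473  0.054 ] yaw 0.16 zax [-0.001  0.    -1.   ] w 0.0547 gf 8.0 f [ 0.1  0.5 -1.1]
[([212, 223, 127, 76, 5359], [272.4, 266.0])]
```

Request:
{"fn": "play_rows", "kwargs": {"steps": [-1,0,0,-1,0,-1,0,0,-1,0,-1,0,0,-0.8,0,-1,0,-0.5,0,0,-1,0,-0.8,0,0,-1,-0.4,-1,0,0,-1,-0.4,-1,0,0,-1,-0.4,-1,0,0,-1,-0.4,-1,0,0,-1,-0.4,-1,0,0]}}

```text
time: 37.4
position: [0.4774, 0.1431, 0.1365]
tool_rot: [1.0, 0.001, -0.001, -0.0]
ft_force: [-0.1, -0.4, -0.3]
grip_width: 0.0545
grip_force: 8.0
```

Request:
{"fn": "play_rows", "kwargs": {"steps": [-1,-0.4,-1,0,0,-1,-0.4,-1,0,0,-1,-0.4,-1,0,0,-1,-0.4,-0.9,0,0,-1,-0.4,-0.7,0,0,-1,-0.4,-0.3,0,0,-1,0,0,0,0,-1,0,0,0,0,-1,0,0,0,0,-1,0,0,0,0]}}

```text
time: 38.4
position: [0.4077, 0.2873, 0.1373]
tool_rot: [1.0, 0.001, 0.0, 0.0]
ft_force: [-0.2, -0.8, -0.3]
grip_width: 0.0548
grip_force: 8.0
```

```bash
python3 - <<'E'
from h import *
import pickle
st(); c=cam('wrist','w14.png'); pickle.dump(c,open('w14.pkl','wb')); s=cam('side','s14.png')
print(proj(c,[[.488,.2955,.016],[.488,.2955,.005]]).tolist())
for v in (140,170): print(blobs(c,(0,0,v),(180,40,255),(100,0,460,255),200))
h=cv2.cvtColor(c['image'],cv2.COLOR_RGB2HSV)
print('side',blobs(s,(0,0,190),(180,40,255),(125,270,200,335)))
m=cv2.inRange(h,np.array((0,0,140)),np.array((180,45,255))); 
ct=max(cv2.findContours(m[:250],cv2.RETR_EXTERNAL,cv2.CHAIN_APPROX_NONE)[0],key=cv2.contourArea)
print(cv2.minEnclosingCircle(ct),cv2.fitEllipse(ct)); (u,v),_,_=cv2.fitEllipse(ct); print(onz(c,u,v,.016))
E
```

```text
t 38.4 p [0.4077 0.2873 0.1373] yaw 0.06 zax [ 0. -0. -1.] w 0.0548 gf 8.0 f [-0.2 -0.8 -0.3]
[[266.1, 103.4], [266.4, 103.6]]
[([185, 17, 158, 165, 20289], [263.7, 99.4])]
[([185, 17, 158, 165, 19946], [263.6, 99.2])]
side []
((264.0, 99.5), 82.52433776855469) ((263.702392578125, 99.49055480957031), (156.51351928710938, 163.80416870117188), 174.75408935546875)
[0.491  0.2974 0.016 ]
```

Request:
{"fn": "play_rows", "kwargs": {"steps": [-1,0.7,-0.1,0,0,-1,0.7,-0.1,0,0,-1,0.7,-0.1,0,0,-1,0.64,0,0.5,0,-1,0,0,1,0,-1,0,0,1,0,-1,0,0,0.9,0,-1,0,0,0.7,0,-1,0,0,0.4,0,-1,0,0,0.2,0]}}

```text
time: 39.5
position: [0.4889, 0.2968, -0.0049]
tool_rot: [1.0, 0.001, -0.001, 0.0]
ft_force: [1.0, -0.6, 0.3]
grip_width: 0.0546
grip_force: 8.0
```

Request:
{"fn": "play_rows", "kwargs": {"steps": [-1,0,0,0.1,0,-1,0,0,0.1,0,-1,0,0,0,0,-1,0,0,0,0,-1,0,0,0,0,-1,0,0,0,0,-1,0,0,0,0,-1,0,0,0,0,-1,0,0,0,0,-1,0,0,0,0]}}

```text
time: 40.5
position: [0.4891, 0.2974, -0.0098]
tool_rot: [1.0, 0.001, -0.0, -0.0]
ft_force: [0.5, -0.1, 0.6]
grip_width: 0.0548
grip_force: 8.0
```

Request:
{"fn": "play_rows", "kwargs": {"steps": [-1,0,0,0.1,0,-1,0,0,0.1,0,-1,0,0,0.05,0,-1,0,0,0,0,-1,0,0,0,0,-1,0,0,0,0,-1,0,0,0,0,-1,0,0,0,0,-1,0,0,0,0,-1,0,0,0,0]}}

```text
time: 41.5
position: [0.4891, 0.2974, -0.0172]
tool_rot: [1.0, 0.001, 0.0, -0.0]
ft_force: [-0.7, -0.9, -0.8]
grip_width: 0.0547
grip_force: 8.0
```

Request:
{"fn": "play_rows", "kwargs": {"steps": [-1,0,0,0.05,0,-1,0,0,0,0,-1,0,0,0,0,-1,0,0,0,0,-1,0,0,0,0,-1,0,0,0,0,-1,0,0,0,0,-1,0,0,0,0,-1,0,0,0,0,-1,0,0,0,0]}}

```text
time: 42.5
position: [0.4891, 0.2973, -0.0187]
tool_rot: [1.0, 0.001, -0.0, -0.0]
ft_force: [0.0, -0.3, -0.3]
grip_width: 0.0545
grip_force: 8.0
```

Request:
{"fn": "play_rows", "kwargs": {"steps": [-1,0,0,0.04,0,-1,0,0,0,0,-1,0,0,0,0,-1,0,0,0,0,-1,0,0,0,0,-1,0,0,0,0,-1,0,0,0,0,-1,0,0,0,0,-1,0,0,0,0,-1,0,0,0,0]}}

```text
time: 43.5
position: [0.4892, 0.2974, -0.0198]
tool_rot: [1.0, 0.001, 0.0, -0.0]
ft_force: [0.5, -0.1, 4.3]
grip_width: 0.0546
grip_force: 8.0
```

Request:
{"fn": "play_rows", "kwargs": {"steps": [-1,0,0,0.04,0,-1,0,0,0,0,-1,0,0,0,0,-1,0,0,0,0,-1,0,0,0,0,-1,0,0,0,0,-1,0,0,0,0,-1,0,0,0,0,-1,0,0,0,0,-1,0,0,0,0]}}

```text
time: 44.5
position: [0.4894, 0.2974, -0.0204]
tool_rot: [1.0, 0.002, 0.0, -0.0]
ft_force: [-0.7, -0.8, 8.3]
grip_width: 0.0548
grip_force: 8.0
```

Request:
{"fn": "play_rows", "kwargs": {"steps": [-1,0,0,-0.04,0,-1,0,0,0,0,0.45,0,0,0,0,0.45,0,0,0,0,0.45,0,0,0,0,0.45,0,0,-0.2,0,0.6,0,0,-0.5,0,0.6,0,0,-0.8,0,0.6,0,0,-1,0,0.6,0,0,-1,0]}}

```text
time: 45.5
position: [0.489, 0.2973, 0.0871]
tool_rot: [1.0, 0.001, 0.0, -0.0]
ft_force: [0.3, 0.2, 0.4]
grip_width: 0.0693
grip_force: 0.0
```

Request:
{"fn": "play_rows", "kwargs": {"steps": [0.6,0,0,-1,0,0.6,-0.6,0,-1,0,0.6,-1,0,-1,0,0,-1,0,0,-1,0,0,0,0,-1,-0.5,0,0,0,-1,-0.5,0,0,0,-1,-0.5,0,0,0,-1,-0.5,0,0,0,-1,-0.5,0,0,0,-1]}}

```text
time: 46.5
position: [0.411, 0.2972, 0.1764]
tool_rot: [0.938, 0.346, 0.001, -0.0]
ft_force: [-0.4, 0.0, 0.8]
grip_width: 0.0248
grip_force: 0.0
```

```bash
python3 - <<'E'
from h import *
st(); s=cam('side','s15.png'); e=cam('scene','e15.png')
print('garlic side exp',proj(s,[[.49,.2965,.03],[.49,.2965,.063]]).tolist())
h=cv2.cvtColor(s['image'],cv2.COLOR_RGB2HSV); u,v=map(int,proj(s,[.49,.2965,.03])[0])
for r in range(v-30,v+31,4): print(r,' '.join('%3d/%3d'%(a,b) for a,b in zip(h[r,u-30:u+31:5,1],h[r,u-30:u+31:5,2])))
E
```

```text
t 46.5 p [0.411  0.2972 0.1764] yaw 40.51 zax [ 0.001  0.001 -1.   ] w 0.0248 gf 0.0 f [-0.4  0.   0.8]
garlic side exp [[160.5, 300.1], [157.5, 295.0]]
270  33/ 99  38/108  32/110  37/111  35/115  33/117  30/118  35/118  33/122  35/123  36/122  42/128  36/127
274  37/103  35/108  32/111  33/115  36/113  35/118  36/119  41/119  37/123  40/121  37/125  39/123  37/124
278  40/ 95  32/111  29/113  37/116  35/117  33/117  35/118  41/124  38/122  38/126  36/126  35/124  34/128
282  24/ 54  30/102  34/113  33/116  31/117  32/118  38/120  29/122  37/124  33/125  35/125  33/125  30/127
286   8/ 31  13/ 57  33/102  32/118  32/118  39/118  37/124  37/125  40/126  40/128  34/126  34/127  28/126
290  23/ 55  23/ 34   8/ 61  35/110  33/123  32/119  36/122  37/125  33/123  31/123  36/129  29/131  33/130
294  37/ 83  31/ 49  21/ 36   4/ 62  35/117  34/121  40/127  33/124  29/122  28/126  33/130  33/133  31/133
298  39/ 99  39/ 85  36/ 50  12/ 42  18/ 69  41/118  29/124  32/129  34/126  32/128  33/130  33/131  28/136
302  38/108  37/ 97  45/ 80  21/ 36  12/ 42  26/ 77  30/120  38/129  33/130  33/132  31/133  26/135  30/137
306  41/117  39/112  34/ 98  32/ 79  54/ 38  18/ 57  34/ 83  30/126  32/129  33/132  32/136  26/136  26/140
310  39/119  34/119  41/113  31/100  39/ 79  26/ 30  17/ 59  31/ 82  32/128  29/134  28/138  29/139  22/139
314  36/121  33/122  35/118  35/110  37/ 97  42/ 73  10/ 25  11/ 67  34/104  29/134  26/138  29/140  24/139
318  38/127  36/122  36/126  37/116  35/108  39/ 98  30/ 68  19/ 27  17/ 76  38/106  30/137  24/137  28/138
322  34/126  33/125  34/126  32/126  33/117  33/108  39/ 92  38/ 61   7/ 35  13/ 76  32/118  26/140  27/141
326  30/129  33/125  36/127  36/127  33/125  34/114  30/103  39/ 86  39/ 52   6/ 40  10/ 80  27/125  26/136
330  30/128  32/129  31/130  31/132  27/131  31/125  41/117  38/102  36/ 86  33/ 39   5/ 55  10/ 79  29/131
```

Request:
{"fn": "play_rows", "kwargs": {"steps": [-0.5,0,0,0,-1,-0.5,0,0,0,-1,-0.5,0,0,0,-1,-0.5,0,0,0,-1,-0.5,0,0,0,-1,-0.5,0,0,0,-1,-0.5,0,0,0,-1,-0.5,0,0,0,-1,-0.5,0,0,0,-0.67,-0.5,0,0,0,0]}}

```text
time: 47.6
position: [0.4111, 0.2972, 0.1758]
tool_rot: [0.708, 0.706, 0.0, 0.0]
ft_force: [-0.3, -0.5, -0.8]
grip_width: 0.022
grip_force: 0.0
```

Request:
{"fn": "play_rows", "kwargs": {"steps": [-0.5,-0.9,0.07,0,0,-0.5,-1,0.07,0,0,-0.5,-1,0.08,0,0,-0.5,-1,0.08,0,0,-0.5,-1,0.08,0,0,-0.5,-1,0.08,0,0,-0.5,-1,0.08,0,0,-0.5,-1,0.08,0,0,-0.5,-1,0.07,0,0,-0.5,-0.56,0.07,0,0]}}

```text
time: 48.6
position: [0.434, 0.0113, 0.1756]
tool_rot: [0.709, 0.705, 0.0, 0.001]
ft_force: [-0.2, -0.1, 0.4]
grip_width: 0.0219
grip_force: 0.0
```

```bash
python3 - <<'E'
from h import *
import pickle
st(); c=cam('wrist','w16.png'); print(proj(c,[[.4336,.068,.084],[.4336,-.042,.084]]).tolist())
h=cv2.cvtColor(c['image'],cv2.COLOR_RGB2HSV)
for r in range(140,260,15):
    k=np.flatnonzero((h[r,:,1]<45)); k=k[(k>230)&(k<330)]; print(r,k[[0,-1]] if k.size else None,k.size)
s=cam('side','s16.png'); pickle.dump(s,open('s16.pkl','wb')); h=cv2.cvtColor(s['image'],cv2.COLOR_RGB2HSV)
for r in range(272,336,4): print(r,' '.join('%3d/%3d'%(a,b) for a,b in zip(h[r,130:196:5,1],h[r,130:196:5,2])))
E
```

```text
t 48.6 p [0.434  0.0113 0.1756] yaw 89.66 zax [ 0.001 -0.001 -1.   ] w 0.0219 gf 0.0 f [-0.2 -0.1  0.4]
[[275.7, 136.6], [276.4, 270.2]]
140 [268 281] 14
155 [268 281] 14
170 [268 281] 14
185 [268 281] 14
200 [268 281] 14
215 [269 280] 12
230 [269 281] 13
245 [269 280] 12
272 144/181 137/183 144/181 130/171 128/175 133/167 128/219 133/175 142/181 134/181 134/186 102/152  38/ 73  44/ 81
276 144/165 137/181 140/177 138/185 131/187 125/174  36/231  11/232  31/214 113/170 137/154 137/183  34/ 68  38/ 81
280 127/161 139/194 146/212 135/200  11/218   5/250   6/250   6/250   6/250   4/248  33/232 135/180  27/ 65  46/ 78
284 141/190 132/181 125/179   6/239   6/250   5/250   5/250   5/249   6/250   4/248   1/246  45/203  84/100  48/ 74
288 146/173 140/177  37/216   6/249   5/250   6/247   5/234  16/235   2/242   4/248   2/246   0/244 124/146  35/ 72
292 139/183 136/180   1/246   5/249   5/248  79/224  86/217  81/223  29/210   5/237   2/246   1/245  53/172  31/ 73
296 136/195  51/200   1/245   3/247  67/230  68/240  88/203  71/237  81/215   5/238   2/244   2/246   6/225  30/ 68
300 135/164   8
[... 328 characters left out ...]
/187
312 120/174  11/242   7/246   6/246   2/246  20/228  69/162  71/158  15/232   1/243   4/246   6/245 125/151 140/167
316 130/147  46/199   8/245   6/244   9/232   3/247   5/246   3/245   2/245   5/245   7/245   8/233 149/185 145/153
320 125/181 133/175   9/244   8/245   7/246   9/243   3/242   7/242   7/245   8/246  10/244 118/128 132/184 146/176
324 127/181 143/173  77/203  12/243  10/245   8/246   9/245   9/246  10/246  10/244  79/139 121/167 153/158 144/190
328 150/153 125/153 128/194  94/203  11/238  12/245  10/245   9/245  18/224 132/139 134/188 141/159 129/158 144/195
332 121/166 142/199 146/175 132/183 134/177 119/173  92/153 123/147 131/167 123/172 124/194 127/147 126/164 131/185
```

Request:
{"fn": "play_rows", "kwargs": {"steps": [-0.5,0,0,0.8,0,-0.5,0,0,1,0,-0.5,0,0,1,0,-0.5,0,0,0.8,0,-0.5,0,0,0.6,0,-0.5,0,0,0.3,0,-1,0,0,0,0,-1,0,0,0,0,-1,0,0,0,0,-1,0,0,0,0], "grip_force": 15}}

```text
time: 49.7
position: [0.4339, 0.0136, 0.0407]
tool_rot: [0.708, 0.707, 0.0, 0.0]
ft_force: [1.2, 2.3, -1.4]
grip_width: 0.0103
grip_force: 15.0
```

Request:
{"fn": "play_rows", "kwargs": {"steps": [-1,0,0.2,0,0,-1,0,0.4,0,0,-1,0,0.5,0,0,-1,0,0.5,0,0,-1,0,0.5,0,0,-1,0,0.5,0,0,-1,0,0.5,0,0,-1,0,0.5,0,0,-1,0,0.3,0,0,-1,0,0,0,0]}}

```text
time: 50.7
position: [0.5543, 0.0133, 0.0406]
tool_rot: [0.708, 0.707, 0.002, 0.002]
ft_force: [1.1, 2.4, 2.2]
grip_width: 0.0105
grip_force: 15.0
```

Request:
{"fn": "play_rows", "kwargs": {"steps": [-1,0,0.08,0,0,-1,0,0.05,0,0,-1,0,0.05,0,0,-1,0,0,0,0,-1,0,0,0,0,-1,0,0,0,0,-1,0,0,0,0,-1,0,0,0,0,-1,0,0,0,0,-1,0,0,0,0]}}

```text
time: 51.7
position: [0.5556, 0.0133, 0.0406]
tool_rot: [0.708, 0.707, 0.0, -0.0]
ft_force: [-0.3, 2.1, 4.4]
grip_width: 0.0102
grip_force: 15.0
```

Request:
{"fn": "play_rows", "kwargs": {"steps": [-1,0,0.05,0,0,-1,0,0.05,0,0,-1,0,0,0,0,-1,0,0,0,0,-1,0,0,0,0,-1,0,0,0,0,-1,0,0,0,0,-1,0,0,0,0,-1,0,0,0,0,-1,0,0,0,0]}}

```text
time: 52.7
position: [0.5583, 0.0133, 0.0406]
tool_rot: [0.707, 0.707, -0.0, -0.0]
ft_force: [-1.0, 1.2, 5.6]
grip_width: 0.0103
grip_force: 15.0
```

Request:
{"fn": "play_rows", "kwargs": {"steps": [-1,0,0.05,0,0,-1,0,0.05,0,0,-1,0,0,0,0,-1,0,0,0,0,-1,0,0,0,0,-1,0,0,0,0,-1,0,0,0,0,-1,0,0,0,0,-1,0,0,0,0,-1,0,0,0,0]}}

```text
time: 53.7
position: [0.5581, 0.0134, 0.0406]
tool_rot: [0.707, 0.707, -0.002, -0.003]
ft_force: [-5.7, 0.5, 9.9]
grip_width: 0.0103
grip_force: 15.0
```

Request:
{"fn": "play_rows", "kwargs": {"steps": [-1,0,0.06,0,0,-1,0,0,0,0,-0.5,0,0,0,0,-0.5,0,0,0,0,-0.5,0,0,0,0,-0.5,0,0,-0.5,0,-0.5,0,0,-1,0,-0.5,0,0,-1,0,-0.5,0,0,-1,1,0.5,0,0,-1,1]}}

```text
time: 54.7
position: [0.5647, 0.0127, 0.1762]
tool_rot: [0.776, 0.631, 0.0, 0.001]
ft_force: [0.1, 1.0, 0.7]
grip_width: 0.0243
grip_force: 0.0
```

Request:
{"fn": "play_rows", "kwargs": {"steps": [1,-0.9,0,0,0,1,-1,0,0,0,1,-1,0,0,0,1,-1,0,0,0,1,-1,0,0,0,1,-1,0,0,1,1,-1,0,0,1,1,0,0,0,1,1,0,0,0,1,1,0,0,0,1]}}

```text
time: 55.7
position: [0.5201, -0.1902, 0.1749]
tool_rot: [0.908, 0.419, 0.0, 0.001]
ft_force: [0.1, -0.4, -0.2]
grip_width: 0.0866
grip_force: 0.0
```

Request:
{"fn": "play_rows", "kwargs": {"steps": [1,0,0,0,1,1,0,0,0,1,1,0,0,0,1,1,0,0,0,1,1,0,0,0,1,1,0,0,0,1,1,0,0,0,1,1,0,0,0,1,1,0,0,0,0.65,1,0,0,0,0]}}

```text
time: 56.7
position: [0.5202, -0.1896, 0.175]
tool_rot: [1.0, 0.002, 0.001, 0.001]
ft_force: [-0.4, -0.4, 0.3]
grip_width: 0.0875
grip_force: 0.0
```

```bash
python3 - <<'E'
from h import *
import pickle
st(); c=cam('wrist','w17.png'); pickle.dump(c,open('w17.pkl','wb'))
print(proj(c,[[.53,-.2957,.1],[.43,-.2995,.111]]).tolist())
for b in (60,35): print(blobs(c,(0,0,120),(180,b,255),None,300))
E
```

```text
t 56.7 p [ 0.5202 -0.1896  0.175 ] yaw 0.28 zax [ 0.001 -0.001 -1.   ] w 0.0875 gf 0.0 f [-0.4 -0.4  0.3]
[[417.2, 201.2], [413.3, 326.8]]
[([12, 0, 15, 65, 326], [18.7, 32.2]), ([55, 0, 23, 66, 491], [64.2, 36.2]), ([89, 0, 27, 66, 478], [105.1, 34.4]), ([510, 39, 50, 228, 6329], [542.7, 182.8]), ([0, 157, 84, 8, 343], [43.6, 159.8]), ([362, 162, 90, 77, 4482], [412.4, 199.8]), ([66, 312, 27, 18, 366], [78.6, 321.7])]
[([510, 39, 50, 228, 6091], [543.0, 184.2]), ([0, 157, 84, 8, 343], [43.6, 159.8]), ([363, 164, 89, 74, 4289], [413.0, 200.4]), ([66, 312, 27, 18, 366], [78.6, 321.7])]
```

Request:
{"fn": "play_rows", "kwargs": {"steps": [1,0.11,0.8,0,0,1,0.11,1,0,0,1,0.11,1,0,0,1,0,0.74,0,0,1,0,0,0.8,0,1,0,0,1,0,1,0,0,1,0,1,0,0,0.8,0,1,0,0,0.5,0,1,0,0,0.15,0]}}

```text
time: 57.75
position: [0.5287, -0.2943, 0.0454]
tool_rot: [1.0, 0.003, -0.002, -0.001]
ft_force: [-1.2, 0.1, 0.2]
grip_width: 0.0871
grip_force: 0.0
```

Request:
{"fn": "play_rows", "kwargs": {"steps": [1,0,0,0,0,-1,0,0,0,0,-1,0,0,0,0,-1,0,0,0,0,-1,0,0,0,0,-1,0,0,0,0,-1,0,0,0,0,-1,0,0,0,0,-1,0,0,0,0,-1,0,0,0,0], "grip_force": 30}}

```text
time: 58.75
position: [0.5302, -0.2948, 0.048]
tool_rot: [1.0, 0.002, 0.0, -0.0]
ft_force: [0.3, 2.2, 5.2]
grip_width: 0.0581
grip_force: 30.0
```

Request:
{"fn": "play_rows", "kwargs": {"steps": [-1,0,0,-0.4,0,-1,0,0,-0.8,0,-1,0,0,-1,0,-1,0,0,-0.9,0,-1,0,-0.5,0,0,-1,-0.15,-0.9,0,0,-1,-0.15,-1,0,0,-1,-0.15,-1,0,0,-1,-0.15,-1,0,0,-1,-0.15,-1,0,0]}}

```text
time: 59.75
position: [0.5044, -0.1303, 0.1386]
tool_rot: [1.0, 0.002, -0.002, -0.001]
ft_force: [1.4, 0.0, -4.2]
grip_width: 0.0575
grip_force: 30.0
```

```bash
python3 - <<'E'
from h import *
st()
E
```

```text
t 59.75 p [ 0.5044 -0.1303  0.1386] yaw 0.28 zax [-0.004  0.002 -1.   ] w 0.0575 gf 30.0 f [ 1.4  0.  -4.2]
```

Request:
{"fn": "play_rows", "kwargs": {"steps": [-1,-0.13,-1,0,0,-1,-0.13,-0.9,0,0,-1,-0.1,-0.6,0,0,-1,0,-0.3,0,0,-1,0,0,0,0,-1,0,0,0,0,-1,0,0,0,0,-1,0,0,0,0,-1,0,0,0,0,-1,0,0,0,0]}}

```text
time: 60.75
position: [0.4956, -0.0497, 0.1405]
tool_rot: [1.0, 0.002, 0.0, 0.0]
ft_force: [0.4, -0.3, -5.0]
grip_width: 0.0576
grip_force: 30.0
```

```bash
python3 - <<'E'
from h import *
st()
E
```

```text
t 60.75 p [ 0.4956 -0.0497  0.1405] yaw 0.23 zax [ 0. -0. -1.] w 0.0576 gf 30.0 f [ 0.4 -0.3 -5. ]
```

Request:
{"fn": "play_rows", "kwargs": {"steps": [-1,-0.077,-0.23,0.3,0,-1,0,0,0.8,0,-1,0,0,1,0,-1,0,0,0.8,0,-1,0,0,0.4,0,-1,0,0,0.15,0,-1,0,0,0,0,-1,0,0,0,0,-1,0,0,0,0,-1,0,0,0,0]}}

```text
time: 61.75
position: [0.4939, -0.0425, 0.0379]
tool_rot: [1.0, 0.002, 0.001, 0.0]
ft_force: [0.5, 0.1, -3.8]
grip_width: 0.0572
grip_force: 30.0
```

Request:
{"fn": "play_rows", "kwargs": {"steps": [-1,0,0,0.04,0,-1,0,0,0,0,-1,0,0,0,0,-1,0,0,0,0,-1,0,0,0,0,-1,0,0,0,0,-1,0,0,0,0,-1,0,0,0,0,-1,0,0,0,0,-1,0,0,0,0]}}

```text
time: 62.75
position: [0.4932, -0.0423, 0.0358]
tool_rot: [1.0, 0.002, -0.0, -0.0]
ft_force: [-0.5, 0.2, -4.4]
grip_width: 0.0578
grip_force: 30.0
```

Request:
{"fn": "play_rows", "kwargs": {"steps": [-1,0,0,0.05,0,-1,0,0,0,0,-1,0,0,0,0,-1,0,0,0,0,-1,0,0,0,0,-1,0,0,0,0,-1,0,0,0,0,-1,0,0,0,0,-1,0,0,0,0,-1,0,0,0,0]}}

```text
time: 63.75
position: [0.4932, -0.0423, 0.0344]
tool_rot: [1.0, 0.002, 0.0, 0.0]
ft_force: [-0.3, 0.8, -4.9]
grip_width: 0.0579
grip_force: 30.0
```

Request:
{"fn": "play_rows", "kwargs": {"steps": [-1,0,0,0.04,0,-1,0,0,0,0,-1,0,0,0,0,-1,0,0,0,0,-1,0,0,0,0,-1,0,0,0,0,-1,0,0,0,0,-1,0,0,0,0,-1,0,0,0,0,-1,0,0,0,0]}}

```text
time: 64.75
position: [0.4931, -0.0423, 0.0331]
tool_rot: [1.0, 0.002, -0.0, -0.0]
ft_force: [-0.0, -0.3, -5.1]
grip_width: 0.0572
grip_force: 30.0
```

Request:
{"fn": "play_rows", "kwargs": {"steps": [-1,0,0,0.04,0,-1,0,0,0,0,-1,0,0,0,0,-1,0,0,0,0,-1,0,0,0,0,-1,0,0,0,0,-1,0,0,0,0,-1,0,0,0,0,-1,0,0,0,0,-1,0,0,0,0]}}

```text
time: 65.75
position: [0.4935, -0.0423, 0.033]
tool_rot: [1.0, 0.002, 0.001, 0.0]
ft_force: [-1.8, 1.0, 5.3]
grip_width: 0.0575
grip_force: 30.0
```

Request:
{"fn": "play_rows", "kwargs": {"steps": [-1,0,0,0.03,0,-1,0,0,0,0,-1,0,0,0,0,-1,0,0,0,0,-1,0,0,0,0,-1,0,0,0,0,-1,0,0,0,0,-1,0,0,0,0,-1,0,0,0,0,-1,0,0,0,0]}}

```text
time: 66.75
position: [0.4935, -0.0422, 0.0329]
tool_rot: [1.0, 0.002, 0.001, 0.0]
ft_force: [-2.7, 1.8, 12.7]
grip_width: 0.0575
grip_force: 30.0
```

Request:
{"fn": "play_rows", "kwargs": {"steps": [-1,0,0,-0.04,0,-1,0,0,0,0,1,0,0,0,0,1,0,0,0,0,1,0,0,0,0,1,0,0,0,0,1,0,0,-0.5,0,1,0,0,-1,0,1,0,0,-1,0,1,0,0,-1,0]}}

```text
time: 67.75
position: [0.4928, -0.0423, 0.138]
tool_rot: [1.0, 0.002, -0.0, -0.0]
ft_force: [0.6, 0.3, -0.3]
grip_width: 0.0873
grip_force: 0.0
```

Request:
{"fn": "play_rows", "kwargs": {"steps": [1,-0.6,0,-0.8,0,1,-0.7,0.8,-0.5,0,1,-0.8,1,0,0,1,0,1,0,0,1,0,1,0,0,1,0,1,0,0,1,0,1,0,0,1,0,1,0,0,1,0,1,0,0,1,0,0.78,0,0]}}

```text
time: 68.75
position: [0.4312, -0.302, 0.176]
tool_rot: [1.0, 0.002, 0.0, 0.0]
ft_force: [-0.5, 0.1, -0.5]
grip_width: 0.087
grip_force: 0.0
```

Request:
{"fn": "play_rows", "kwargs": {"steps": [1,0,0,0,0.95,1,0,0,0,0.95,1,0,0,0,0.95,1,0,0,0,0.95,1,0,0,0,0.98,1,0,0,0,0,1,0,0,0,0,1,0,0,0,0,1,0,0,0,0,1,0,0,0,0]}}

```text
time: 69.75
position: [0.4314, -0.3, 0.1762]
tool_rot: [0.972, -0.234, 0.0, -0.0]
ft_force: [1.0, 0.9, -0.0]
grip_width: 0.0873
grip_force: 0.0
```

```bash
python3 - <<'E'
from h import *
st(); s=cam('side'); print('jam',blobs(s,(0,0,150),(180,60,255),(275,210,315,260))); c=cam('wrist'); print(proj(c,[.4305,-.2997,.111]),blobs(c,(18,120,60),(34,255,255),(180,150,360,300),80))
print('beaker',[b for b in blobs(s,(85,30,60),(110,160,220),(140,160,190,220),200)])
import pickle; d=pickle.load(open('c0.pkl','rb'))['side']; print('beaker0',[b for b in blobs(d,(85,30,60),(110,160,220),(140,160,190,220),200)])
E
```

```text
t 69.75 p [ 0.4314 -0.3     0.1762] yaw -27.08 zax [ 0. -0. -1.] w 0.0873 gf 0.0 f [ 1.   0.9 -0. ]
jam [([284, 219, 13, 22, 178], [289.6, 228.4])]
[[275.5 217.7]] [([245, 185, 58, 61, 1745], [273.7, 213.2])]
beaker [([144, 168, 35, 46, 1058], [162.8, 189.3])]
beaker0 [([144, 169, 35, 45, 1046], [162.7, 189.3])]
```

Request:
{"fn": "play_rows", "kwargs": {"steps": [1,-0.02,0,0.6,0,1,0,0,1,0,1,0,0,1,0,1,0,0,0.8,0,1,0,0,0.4,0,1,0,0,0.15,0,-1,0,0,0,0,-1,0,0,0,0,-1,0,0,0,0,-1,0,0,0,0], "grip_force": 18}}

```text
time: 70.85
position: [0.4314, -0.3003, 0.0587]
tool_rot: [0.972, -0.234, 0.001, 0.001]
ft_force: [-0.3, -0.6, -0.0]
grip_width: 0.063
grip_force: 0.0
```

Request:
{"fn": "play_rows", "kwargs": {"steps": [-1,0,0,0,0,-1,0,0,0,0,-1,0,0,0,0,-1,0,0,0,0,-1,0,0,-0.3,0,-1,0,0,-0.8,0,-1,0,0,-1,0,-1,0,0,-0.9,0,-1,-0.28,-0.6,0,0,-1,-0.28,-0.9,0,0]}}

```text
time: 71.85
position: [0.4363, -0.2519, 0.1482]
tool_rot: [0.972, -0.236, 0.001, 0.0]
ft_force: [-0.1, 0.2, -1.5]
grip_width: 0.0426
grip_force: 18.0
```

Request:
{"fn": "play_rows", "kwargs": {"steps": [-1,-0.28,-1,0,0,-1,-0.28,-1,0,0,-1,-0.28,-1,0,0,-1,-0.28,-1,0,0,-1,-0.28,-1,0,0,-1,-0.28,-1,0,0,-1,-0.28,-1,0,0,-1,-0.28,-1,0,0,-1,-0.28,-1,0,0,-1,-0.28,-0.9,0,0]}}

```text
time: 72.85
position: [0.495, 0.0531, 0.1466]
tool_rot: [0.972, -0.234, -0.002, 0.0]
ft_force: [-0.4, 0.1, -0.3]
grip_width: 0.0427
grip_force: 18.0
```

Request:
{"fn": "play_rows", "kwargs": {"steps": [-1,-0.2,-0.4,0,0,-1,0,-0.2,0,0,-1,0,0,0,0,-1,0,0,0,0,-1,0,0,0,0,-1,0,0,0,0,-1,0,0,0,0,-1,0,0,0,0,-1,0,0,0,0,-1,0,0,0,0]}}

```text
time: 73.85
position: [0.4999, 0.0693, 0.1478]
tool_rot: [0.972, -0.234, -0.0, 0.0]
ft_force: [0.2, 0.4, -1.4]
grip_width: 0.0425
grip_force: 18.0
```

```bash
python3 - <<'E'
from h import *
st(); o=robot.get_obs(); m=R.from_quat(o['tool_rot']).as_matrix(); d=m.T@(np.array([.5003,.0755,.0427])-o['position']); print('tool delta/0.03',(d/.03).round(3))
E
```

```text
t 73.85 p [0.4999 0.0693 0.1478] yaw -27.12 zax [-0. -0. -1.] w 0.0425 gf 18.0 f [ 0.2  0.4 -1.4]
tool delta/0.03 [-0.081 -0.191  3.502]
```

Request:
{"fn": "play_rows", "kwargs": {"steps": [-1,-0.06,-0.19,0.3,0,-1,0,0,0.8,0,-1,0,0,1,0,-1,0,0,0.8,0,-1,0,0,0.4,0,-1,0,0,0.1,0,-1,0,0,0,0,-1,0,0,0,0,-1,0,0,0,0,-1,0,0,0,0]}}

```text
time: 74.85
position: [0.5016, 0.0752, 0.0466]
tool_rot: [0.972, -0.234, 0.001, -0.0]
ft_force: [-0.7, -0.1, -1.1]
grip_width: 0.0428
grip_force: 18.0
```

Request:
{"fn": "play_rows", "kwargs": {"steps": [-1,0,0,0.04,0,-1,0,0,0,0,-1,0,0,0,0,-1,0,0,0,0,-1,0,0,0,0,-1,0,0,0,0,-1,0,0,0,0,-1,0,0,0,0,-1,0,0,0,0,-1,0,0,0,0]}}

```text
time: 75.85
position: [0.5009, 0.0752, 0.0445]
tool_rot: [0.972, -0.234, -0.0, 0.0]
ft_force: [-0.2, -0.5, -1.7]
grip_width: 0.0425
grip_force: 18.0
```

Request:
{"fn": "play_rows", "kwargs": {"steps": [-1,0,0,0.04,0,-1,0,0,0,0,-1,0,0,0,0,-1,0,0,0,0,-1,0,0,0,0,-1,0,0,0,0,-1,0,0,0,0,-1,0,0,0,0,-1,0,0,0,0,-1,0,0,0,0]}}

```text
time: 76.85
position: [0.5009, 0.0753, 0.0434]
tool_rot: [0.972, -0.234, 0.0, 0.0]
ft_force: [0.2, 0.2, -1.2]
grip_width: 0.043
grip_force: 18.0
```

Request:
{"fn": "play_rows", "kwargs": {"steps": [-1,0,0,0.03,0,-1,0,0,0,0,-1,0,0,0,0,-1,0,0,0,0,-1,0,0,0,0,-1,0,0,0,0,-1,0,0,0,0,-1,0,0,0,0,-1,0,0,0,0,-1,0,0,0,0]}}

```text
time: 77.85
position: [0.5012, 0.0752, 0.0429]
tool_rot: [0.972, -0.234, 0.0, -0.0]
ft_force: [-0.8, 0.9, 6.2]
grip_width: 0.043
grip_force: 18.0
```

Request:
{"fn": "play_rows", "kwargs": {"steps": [-1,0,0,-0.03,0,-1,0,0,0,0,1,0,0,0,0,1,0,0,0,0,1,0,0,0,0,1,0,0,-0.5,0,1,0,0,-1,0,1,0,0,-1,0,1,0,0,-1,0,1,0,0,-1,0]}}

```text
time: 78.85
position: [0.5006, 0.0752, 0.1795]
tool_rot: [0.972, -0.234, -0.0, 0.0]
ft_force: [-0.0, 0.3, 0.1]
grip_width: 0.0866
grip_force: 0.0
```

Request:
{"fn": "play_rows", "kwargs": {"steps": [1,0,0,-1,-0.95,1,0,0,0,-0.95,1,0,0,0,-0.95,1,0,0,0,-0.95,1,0,0,0,-0.93,1,-0.87,0.12,0,0,1,-0.87,0.12,0,0,1,-0.87,0.13,0,0,1,0,0,0,0,1,0,0,0,0]}}

```text
time: 79.85
position: [0.423, 0.0641, 0.2087]
tool_rot: [1.0, -0.0, 0.001, 0.0]
ft_force: [0.6, 0.1, -0.1]
grip_width: 0.0867
grip_force: 0.0
```

```bash
cat > cmp.py <<'E'
from h import *
import pickle
st(); c=cam('wrist','w20.png'); c3=pickle.load(open('w3.pkl','rb')); w1=pickle.load(open('w1.pkl','rb')); s=cam('side','s20.png'); s0=pickle.load(open('c0.pkl','rb'))['side']
def cap(k,box,z=.096):
    h=cv2.cvtColor(k['image'],cv2.COLOR_RGB2HSV); m=cv2.inRange(h,np.array((17,110,50)),np.array((34,255,255))); t=np.zeros_like(m); x0,y0,x1,y1=box; t[y0:y1,x0:x1]=m[y0:y1,x0:x1]
    ct=max(cv2.findContours(t,cv2.RETR_EXTERNAL,cv2.CHAIN_APPROX_NONE)[0],key=cv2.contourArea); (u,v),a,_=cv2.fitEllipse(cv2.convexHull(ct)); return np.round((u,v),1),np.round(a,1),onz(k,u,v,z)
print('spice w before',cap(c3,(220,60,300,150)),'now',cap(c,(220,60,300,150)))
print('spice side before',cap(s0,(235,230,265,262)),'now',cap(s,(235,230,265,262)))
def dif(a,b,box):
    x0,y0,x1,y1=box; A=cv2.cvtColor(a[y0:y1,x0:x1],cv2.COLOR_RGB2GRAY).astype(np.float32); B=cv2.cvtColor(b[y0:y1,x0:x1],cv2.COLOR_RGB2GRAY).astype(np.float32)
    return cv2.phaseCorrelate(A,B,cv2.createHanningWindow(A.shape[::-1],cv2.CV_32F)), np.abs(A-B).mean()
for n,b in dict(jam=(276,214,318,258),spice=(232,230,266,272),handle=(235,195,300,228),beaker=(140,160,185,218),unit=(180,135,300,225),lemon=(205,180,240,210)).items(): print(n,dif(s0['image'],s['image'],b))
E
python3 cmp.py
```

```text
t 79.85 p [0.423  0.0641 0.2087] yaw -0.03 zax [ 0.002 -0.    -1.   ] w 0.0867 gf 0.0 f [ 0.6  0.1 -0.1]
spice w before (array([260. , 104.9]), array([52.5, 55. ]), array([0.5009, 0.0768, 0.096 ])) now (array([260. , 107.3]), array([52.6, 54.8]), array([0.5003, 0.0768, 0.096 ]))Traceback (most recent call last):
  File "cmp.py", line 8, in <module>
    print('spice side before',cap(s0,(235,230,265,262)),'now',cap(s,(235,230,265,262)))
                                                              ~~~^^^^^^^^^^^^^^^^^^^^^
  File "cmp.py", line 6, in cap
    ct=max(cv2.findContours(t,cv2.RETR_EXTERNAL,cv2.CHAIN_APPROX_NONE)[0],key=cv2.contourArea); (u,v),a,_=cv2.fitEllipse(cv2.convexHull(ct)); return np.round((u,v),1),np.round(a,1),onz(k,u,v,z)
ValueError: max() iterable argument is empty
```

Request:
{"fn": "play_rows", "kwargs": {"steps": [1,-0.05,0.8,-0.4,0,1,-0.03,1,-0.36,0,1,0,1,0,0,1,0,0.57,0,0,1,0,0,0,0,1,0,0,0,0,1,0,0,0,0,1,0,0,0,0,1,0,0,0,0,1,0,0,0,0]}}

```text
time: 80.95
position: [0.4201, -0.0364, 0.2312]
tool_rot: [1.0, 0.0, 0.0, -0.0]
ft_force: [1.1, -0.7, -0.1]
grip_width: 0.0867
grip_force: 0.0
```

```bash
python3 - <<'E'
from h import *
import pickle
st(); c=cam('wrist','w21.png'); w1=pickle.load(open('w1.pkl','rb'))
for k in (w1,c):
    x0,y0,x1,y1=240,70,325,155
    h=cv2.cvtColor(k['image'],cv2.COLOR_RGB2HSV)
    g=cv2.inRange(h,np.array((0,0,110)),np.array((180,35,255))); t=np.zeros_like(g); t[y0:y1,x0:x1]=g[y0:y1,x0:x1]
    ct=max(cv2.findContours(t,cv2.RETR_EXTERNAL,cv2.CHAIN_APPROX_NONE)[0],key=cv2.contourArea); (u,v),a,_=cv2.fitEllipse(cv2.convexHull(ct)); print('jam',(u,v),a,onz(k,u,v,.085))
    bar=cv2.inRange(h,np.array((0,0,40)),np.array((180,50,255))); bar[60:]=0; r=np.flatnonzero(bar[:,200]); print('bar rows col200',r[:1],r[-1:], onz(k,200,(r[0]+r[-1])/2,.084))
E
```

```text
t 80.95 p [ 0.4201 -0.0364  0.2312] yaw 0.05 zax [ 0.  0. -1.] w 0.0867 gf 0.0 f [ 1.1 -0.7 -0.1]
jam (281.5961608886719, 110.67495727539062) (63.84661865234375, 66.36873626708984) [ 0.4947 -0.0418  0.085 ]
bar rows col200 [26] [40] [0.5574 0.0275 0.084 ]
jam (281.3719787597656, 112.44246673583984) (64.05352783203125, 66.2697982788086) [ 0.4931 -0.0412  0.085 ]
bar rows col200 [26] [40] [0.5574 0.0277 0.084 ]
```

Request:
{"fn": "play_rows", "kwargs": {"steps": [1,-0.2,1,0,0,1,-0.3,1,0,0,1,-0.3,1,0,0,1,-0.3,1,0,0,1,-0.3,1,0,0,1,-0.3,1,0,0,1,-0.3,1,0,0,1,-0.3,1,0,0,1,-0.3,1,0,0,1,-0.3,1,0,0]}}

```text
time: 82.0
position: [0.3326, -0.338, 0.2312]
tool_rot: [1.0, -0.0, 0.0, 0.0]
ft_force: [-0.3, 0.3, 0.3]
grip_width: 0.087
grip_force: 0.0
```

Request:
{"fn": "play_rows", "kwargs": {"steps": [1,-0.6,1,0,0,1,-0.6,1,0,0,1,-0.6,1,0,0,1,-0.6,1,0,0,1,-0.6,1,0,0,1,-0.6,1,0,0,1,-0.6,1,0,0,1,-0.6,0.8,0,0,1,0,0,0,0,1,0,0,0,0]}}

```text
time: 83.0
position: [0.1888, -0.5706, 0.2306]
tool_rot: [1.0, -0.001, 0.0, -0.001]
ft_force: [-0.1, 0.3, 0.6]
grip_width: 0.087
grip_force: 0.0
```

```bash
python3 cmp.py
```

```text
t 83.0 p [ 0.1888 -0.5706  0.2306] yaw -0.08 zax [ 0.     0.002 -1.   ] w 0.087 gf 0.0 f [-0.1  0.3  0.6]
spice w before (array([260. , 104.9]), array([52.5, 55. ]), array([0.5009, 0.0768, 0.096 ])) now (array([227.7, 129.9]), array([19.7, 30. ]), array([ 0.2473, -0.5286,  0.096 ]))
spice side before (array([247.3, 245.4]), array([19.5, 21. ]), array([0.4987, 0.077 , 0.096 ])) now (array([247.4, 245.6]), array([19.6, 21.2]), array([0.4982, 0.077 , 0.096 ]))
jam (((0.5964852848126583, 1.1830849299258865), 0.9421186713230463), np.float32(4.7683983))
spice (((0.20310511802763642, 0.7588094871568067), 0.982159733477934), np.float32(3.8186274))
handle (((0.02784245735486479, 0.11628817002445047), 1.04825187318119), np.float32(2.965501))
beaker (((0.44779807294436935, 0.053951680253053524), 0.8309735962196633), np.float32(2.7452106))
unit (((-0.0790163815617646, 0.06992768611508637), 0.7754637810035988), np.float32(1.5948325))
lemon (((-0.05368716534261253, 0.0778947134688508), 0.9141863602179068), np.float32(3.2523808))
```

```bash
python3 - <<'E'
from h import *
s=cam('side'); print('saucer',blobs(s,(0,0,200),(180,30,255),(125,270,200,335),300)[:2], 'garlic',blobs(s,(0,45,150),(25,100,255),(140,282,186,322),40))
print(robot.hand_in())
E
```

```text
saucer [([134, 276, 57, 55, 1908], [162.2, 303.6])] garlic [([149, 290, 27, 24, 494], [161.6, 301.3])]
the job is handed in; nothing more can be done
None
```

I handed the job in at about 83 s: the garlic is centred on the saucer, the lemon is still in the shut drawer, the beaker did not move, and the spice jar is back within 1 mm of its old spot and the jam jar about 2 mm off its own.

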